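Knock the set calcium blocks out of their ring moulds

ROBOT

A 6-joint arm with a two-finger parallel gripper is mounted at the origin on the work surface. World frame = base frame: x ahead of the robot, y to its left, z up, the work surface at z = 0. Lengths are in m, angles in degrees, forces in N, time in s.
With the tool pointing down it reaches from about 0.3 to 0.775 m from the base axis. Payload 14.6 kg.
Tool frame: the origin (TCP) lies at the very end of the fingers, on their centre line; the grasp point (between the pads) lies 19 mm behind it (env.grasp_offset is the distance from the TCP to the grasp point, in m); y points along the fingers, z is the direction in which the jaws open and shut, and the axes are right-handed (so a half turn about y gives the same grasp; the last joint's range is limited). The gripper opens to 85 mm and grips with 20 to 120 N. Pads are 22 mm wide; open, the fingers measure 114 mm over their backs; the gripper's body (76 mm by 85 mm) begins 54 mm behind the grasp point. The pads swing forward as they close: fully open they stand 13 mm farther back than shut.
Start: joints at [72.674, 17.183, 87.147, -0, 75.671, -3.816], TCP at [0.128, 0.535, 0.231] pointing down, gripper open.
Joint ranges: [-173.82, 173.82], [-45.26, 126.66], [13.44, 144.39], [-59.66, 239.66], [0, 175.72], [-146.38, 146.38]. Speed limits (degrees/s): [127.2, 127.2, 147.25, 180, 180, 180].

INTERFACE

Orientations are given as [roll, pitch, yaw] about the fixed x, y, z axes, in that order (R = Rz(yaw) Ry(pitch) Rx(roll)).
In Python, from rig import env, camera, spot_in gives the robot as it stands. The module is installed in compiled form; this text tells all that it offers.
- The arm moves only by the tool play_rows, never from a script. Its argument "motion" is a list of rows, each an object with "dp": the shift along the world's x, y, z in m, a list of three; "delta_rot": the turn, a rotation vector about the world's x, y, z in degrees, a list of three; "fingers": the closure, from 0 (fully open) to 1 (shut). A call has 1 to 8 rows; each row is the pose to reach, as a shift and turn from the pose commanded when the call began; what a row does not reach only later rows make up. A row lasts 1/8 s, in which the tool goes at most 62.5 mm and 10.7 degrees, less where a joint would pass 70% of its speed; a pose out of reach is approached as far as the arm can. A call with a gripper value outside its range is refused whole. The fingers move at their own pace and stop on an object; the grip force is fixed at half the most. Time passes only in rows, so rows that repeat a pose let the fingers close. It gives the time, the measured TCP pose, the force and the opening at its end, in the units of the state.
- env.sense(): the state, without advancing time (a new reading comes with each control period).
- camera(name): name is "scene" or "top" or "wrist"; returns a dict with "img" (420x560x3 uint8, red, green, blue), "depth" (420x560 float32, m along the optical axis (not along the pixel's ray), 0 where there is no reading), "fx", "fy", "cx", "cy" (pixels), "dist_coeffs" ([k1, k2, p1, p2, k3] as OpenCV has them; the pictures are not rectified), "pose" (4x4, takes a point from camera to world coordinates); the wrist camera has in their place "hand_eye" (4x4, takes a point from camera to tool coordinates, whose origin is the TCP and whose axes are the tool frame's). Camera axes: x right, y down, z forward; pixel columns grow to the right and rows downward; lengths in m; the calibration is good to about 2 mm. A picture is of the moment at which its call begins: read the wrist's pose just before it.
- env.finish_job(): hands the job in, once; it reports no verdict.
Trained networks look in a picture, given as the dict that the camera call returned (one of the last four; its "shot" number tells which), for a name from the list of things; names that differ only in an ending like _2 or _b are one class to them, and where a whole thing is asked for, a point or a joint stands for the part that bears it (a point fixed in the world has none). Each returns a list of dicts, best first, with "score" (0 to 1); they miss things now and then, are a little off and sometimes report something else, mostly with a low value. They report only what shows in the picture. A call takes as long as a camera call.
- spot_in(thing, picture): "xy" ([column, row] in pixels, amid what is visible of it).
The state is a dict: "t": time; "qpos": joint angles; "qd": joint speeds; "tau": joint torques, N m; "tool_pos": TCP position; "tcp_rot": TCP orientation; "force": force on the tool from outside, world axes, zero at the start; "torque": the same for the moment, N m; "gripper_width": finger opening in m.
Only numpy, scipy, OpenCV 4.12 (cv2) and the standard library are available. Lean on these libraries where they do the work, as an engineer would, in place of code of your own. Each camera call takes 0.05 s, during which the arm holds its last target.

TASK

Knock out the set calcium blocks: slide the carriage until a filled ring is over the ram, press the lever fully down so that the ram pushes the loose base disc with its block up through the ring, lift it off and stand it on the maple drying rack. Do this for every block in the carriage; they all stand on the rack the right way up, each disc wholly on it and none touching another. Then leave the ram fully down and the carriage parked against its left-hand stop, and do not disturb the other things on the table.

Things in the scene. Friction and masses are not known exactly. Their poses are not given: they have to be found in the camera images.
- bench: The knock-out bench, a fixed aluminium frame 490 long and 150 wide with two steel rails along its y (top of the carriage's rings 139 above the table). Origin on the table directly below the ram's axis; bench x points away from the robot, y to its left along the rails, z up. Its place and yaw vary. A brass pointer at its front (robot) side, at y = 0, shows where the ram is.
- carriage (a joint): How far (m) the carriage is slid right (bench -y) from its left stop: 0 parked, 0.206 right end. Ring 1 (rightmost) is over the ram at 0.049, ring 2 at 0.125, ring 3 at 0.201 (black line on its front edge at the brass pointer). About 3 N of friction; stays where left. The ram passes only within 3 mm of these places, else it strikes the plate; while up it blocks the carriage.
- post_top (a point): Top centre of the carriage's grip post, an upright steel cylinder 16 in diameter standing 70 proud of the carriage plate at its left end (its top is 180 above the table, 41 above the ring rims). It lies at bench x = 0, y = 257 mm less the carriage's slide.
- ring1 (a point): Centre of the mouth (rim height) of ring 1, the rightmost steel tube on the carriage: 68 outside, 62 inside, 29 deep above the carriage plate, whose 44 hole leaves a ledge for the base disc. The rings are 76 apart in a row along bench y.
- ring2 (a point): The same point of ring 2, the middle one.
- ring3 (a point): The same point of ring 3, the leftmost.
- lever (a joint): Hand lever at the bench's front, turning about an axis along bench x through bench point (-87, 0, 85) mm. 0 = lever up, ram down; 1.1 rad = pressed fully down, ram up 40 mm (geared in proportion). The 160 long arm points right (bench -y), 0.9 rad above level at 0 and 0.2 rad below level at 1.1. Needs about 4 N at the grip and stays where left.
- lever_grip (a point): Middle of the lever's grip, a black round bar 18 in diameter and 72 long, parallel to bench x and pointing at the robot; best pinched from above. At lever angle q it lies at bench x = -137, y = -160 cos(0.9 - q), z = 85 + 160 sin(0.9 - q) mm.
- ram_top (a point): Centre of the top of the ram, an aluminium pad 36 in diameter under the carriage. 102 above the table when down, 142 when up (3 above the ring rims), so that a base disc pushed by it stands free just above its ring.
- rack: Loose slatted maple drying rack, 250 (its x) by 116 (its y), top surface 30 above its underside. Origin at the centre of its underside on the table.
- block1: Loose base disc of steel, 58 in diameter and 5 thick, with a white plaster calcium block set on it, 51 in diameter and 22 tall (27 in all, 0.14 kg). Origin at the centre of the disc's underside, z up through the block. It starts on the ledge inside ring 1, block top 2 below the rim and too close to the ring for fingers; may be absent.
- block2: Loose base disc of steel, 58 in diameter and 5 thick, with a white plaster calcium block set on it, 51 in diameter and 22 tall (27 in all, 0.14 kg). Origin at the centre of the disc's underside, z up through the block. It starts on the ledge inside ring 2, block top 2 below the rim and too close to the ring for fingers; may be absent.
- block3: Loose base disc of steel, 58 in diameter and 5 thick, with a white plaster calcium block set on it, 51 in diameter and 22 tall (27 in all, 0.14 kg). Origin at the centre of the disc's underside, z up through the block. It starts on the ledge inside ring 3, block top 2 below the rim and too close to the ring for fingers; may be absent.
- jar: Bystander: clear glass jar with a steel twist cap, 76 in diameter, 120 tall. Origin at the centre of its underside.
- dishes: Bystander: two nested white ceramic dishes, 104 in diameter, 38 tall. Origin at the centre of the underside.
- hide: Bystander: grey plastic half-log hide, 130 by 118, 70 tall. Origin under its centre.
- tong: Bystander: black feeding tong, 250 long, lying flat, 12 tall. Origin under its centre.
- scoop: Bystander: small steel scoop, 190 long, 28 tall. Origin near the join of bowl and handle.
- beaker: Bystander: white plastic beaker, 74 in diameter, 95 tall. Origin at the centre of its underside.

How it is judged:
By the outcome, as a careful person would: the job done as asked, in the order asked, and still so for the second after the job is handed in, with the robot touching nothing.
Of block1, block2, block3 only 2 to 3 are there at a start; the rules pass over those that are not, and their reading is None.
At some moment in a run one of rack may be knocked a few centimetres aside while the robot is not near it.
Once in a run the grip may slacken for a moment while it holds something.
It also fails if it takes over 210 s, if anything falls off the work surface, if the arm or the gripper's body presses on something with over 40 N, if the wrist force passes 120 N, or if a joint passes its speed limit or range.

## Working session

There is one attempt and no reset: what is moved stays moved. The work goes in short steps, Python scripts to look and compute and a tool call to move; the robot and the scene stay as the last step left them, time stands still between calls to the robot, and variables do not carry over. Pictures are saved under pics/ and viewed, and the job is handed in when it is done.

Besides the shell and the picture viewer there is one more tool, called after "Call:" as name(argument=value, ...), one argument or row to a line, values as JSON. play_rows: Moves the arm, as the interface text tells. Its arguments: {"type":"object","properties":{"motion":{"type":"array"}},"required":["motion"]}

```bash
mkdir -p pics; cat > h.py <<'E'
import numpy as np, cv2, json
from rig import env, camera, spot_in
from scipy.spatial.transform import Rotation as R
def K(c): return np.array([[c['fx'],0,c['cx']],[0,c['fy'],c['cy']],[0,0,1.]])
def campose(c,s=None):
    if 'pose' in c: return np.array(c['pose'])
    s=s or env.sense()
    T=np.eye(4);T[:3,:3]=R.from_euler('xyz',s['tcp_rot'],degrees=True).as_matrix();T[:3,3]=s['tool_pos']
    return T@np.array(c['hand_eye'])
def rays(c,uv):
    p=cv2.undistortPoints(np.array(uv,float).reshape(-1,1,2),K(c),np.array(c['dist_coeffs'],float)).reshape(-1,2)
    return np.c_[p,np.ones(len(p))]
def at_z(c,uv,z,T):
    d=rays(c,uv)@T[:3,:3].T; o=T[:3,3]
    return o+d*((z-o[2])/d[:,2:3])
def at_depth(c,uv,T):
    uv=np.array(uv).reshape(-1,2);r=rays(c,uv)
    dd=np.array([c['depth'][int(round(v)),int(round(u))] for u,v in uv])
    return (r*dd[:,None])@T[:3,:3].T+T[:3,3]
def proj(c,P,T):
    Ti=np.linalg.inv(T); rv=cv2.Rodrigues(Ti[:3,:3])[0]
    return cv2.projectPoints(np.array(P,float).reshape(-1,1,3),rv,Ti[:3,3],K(c),np.array(c['dist_coeffs'],float))[0].reshape(-1,2)
def cloud(c,T):
    h,w=c['depth'].shape
    uu,vv=np.meshgrid(np.arange(w),np.arange(h)); r=rays(c,np.c_[uu.ravel(),vv.ravel()])
    P=(r*c['depth'].reshape(-1,1))@T[:3,:3].T+T[:3,3]; P[c['depth'].ravel()==0]=np.nan
    return P.reshape(h,w,3)
def save(c,n): cv2.imwrite('pics/'+n,cv2.cvtColor(c['img'],cv2.COLOR_RGB2BGR))
E
python3 - <<'E'
from h import *
print(env.sense())
for n in ['scene','top']:
    c=camera(n);save(c,n+'0.png');T=campose(c);print(n,T.round(3).tolist(),c['fx'])
    for t in ['carriage','post_top','ring1','ring2','ring3','lever_grip','ram_top','rack','block1','jar','dishes','hide','tong','scoop','beaker']:
        for r in spot_in(t,c)[:4]:
            print(t,np.round(r['xy']),round(r['score'],2),at_depth(c,r['xy'],T).round(3))
E
```

```text
{'t': 0.0, 'qpos': array([ 7.26727796e+01,  1.72174241e+01,  8.71813691e+01,  9.72480626e-04,
        7.56727996e+01, -3.81519322e+00]), 'qd': array([-0.07616898,  0.01154218, -0.13730366,  0.06765969, -0.03555116,
       -0.09206936]), 'tau': array([-1.23961281e-04, -5.43497014e+01, -3.61795092e+01, -5.93725167e-05,
        3.97464042e-03,  8.83427901e-06]), 'tool_pos': array([0.12842475, 0.53453856, 0.23069625]), 'tcp_rot': array([-9.00713715e+01,  5.70352424e-03, -1.35122720e+01]), 'force': array([-0.50789067, -0.76672723, -0.0647842 ]), 'torque': array([-0.02125575,  0.00398431,  0.00206582]), 'gripper_width': 0.08536161701354798}
scene [[-0.467, 0.711, -0.526, 1.148], [0.884, 0.377, -0.276, 0.345], [0.002, -0.594, -0.805, 1.007], [0.0, 0.0, 0.0, 1.0]] 395.76939086154783
carriage [308. 231.] 0.66 [[0.601 0.148 0.123]]
post_top [310. 232.] 0.61 [[0.594 0.151 0.109]]
ring1 [307. 232.] 0.91 [[0.605 0.148 0.124]]
ring2 [307. 232.] 0.91 [[0.605 0.148 0.124]]
ring3 [307. 232.] 0.91 [[0.605 0.148 0.124]]
lever_grip [244. 169.] 0.85 [[ 0.529 -0.087  0.175]]
lever_grip [337. 198.] 0.7 [[0
[... 933 characters left out ...]
.134]]
ring3 [247. 212.] 0.88 [[0.583 0.14  0.134]]
lever_grip [336. 232.] 0.6 [[ 0.534 -0.143 -0.002]]
rack [403. 255.] 0.89 [[ 0.456 -0.351  0.035]]
block1 [255. 210.] 0.81 [[0.586 0.115 0.139]]
block1 [230. 216.] 0.71 [[0.572 0.19  0.136]]
jar [171. 259.] 0.79 [[0.446 0.364 0.124]]
jar [134. 245.] 0.33 [[ 0.493  0.514 -0.003]]
dishes [196. 286.] 0.95 [[0.363 0.306 0.02 ]]
hide [260. 153.] 0.88 [[0.776 0.103 0.073]]
tong [375. 168.] 0.61 [[ 0.744 -0.277  0.002]]
tong [130. 249.] 0.6 [[0.48  0.523 0.01 ]]
scoop [250. 280.] 0.73 [[0.383 0.137 0.012]]
beaker [374. 167.] 0.77 [[ 0.747 -0.273  0.007]]
beaker [133. 246.] 0.68 [[0.489 0.513 0.005]]
beaker [340. 233.] 0.15 [[ 0.514 -0.118  0.219]]
```

View pics/scene0.png

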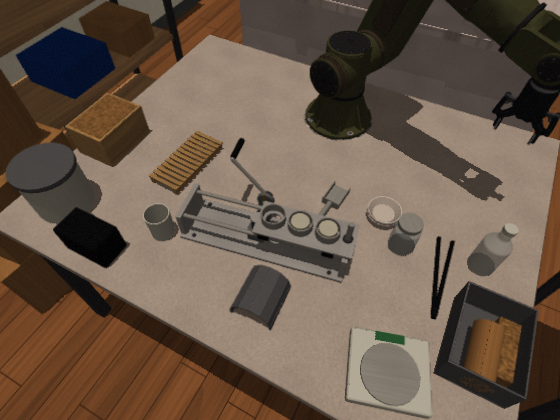

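View pics/top0.png

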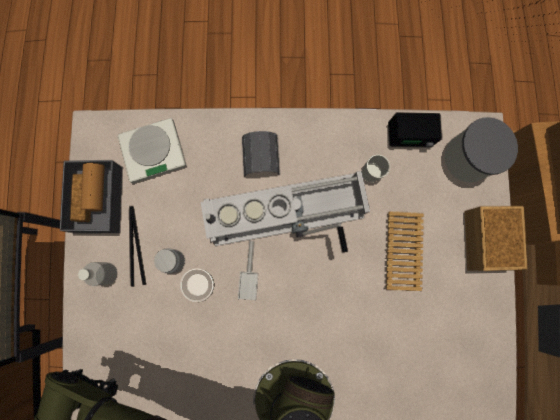

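Call:
play_rows(
  motion=[
    {"dp": [0.03, -0.02, 0.05], "delta_rot": [0, 0, 3], "fingers": 0},
    {"dp": [0.06, -0.05, 0.09], "delta_rot": [0, 0, 6], "fingers": 0},
    {"dp": [0.1, -0.09, 0.12], "delta_rot": [0, 0, 9], "fingers": 0},
    {"dp": [0.14, -0.13, 0.14], "delta_rot": [0, 0, 12], "fingers": 0},
    {"dp": [0.18, -0.18, 0.15], "delta_rot": [0, 0, 15], "fingers": 0},
    {"dp": [0.22, -0.22, 0.16], "delta_rot": [0, 0, 18], "fingers": 0},
    {"dp": [0.26, -0.26, 0.16], "delta_rot": [0, 0, 21], "fingers": 0},
    {"dp": [0.3, -0.3, 0.16], "delta_rot": [0, 0, 23], "fingers": 0},
  ],
)

```text
t: 2.6
tool_pos: [0.4295, 0.2332, 0.3916]
tcp_rot: [-90.0, -0.0, 9.6]
force: [0.2, 0.9, -0.0]
gripper_width: 0.0852
```

Call:
play_rows(
  motion=[
    {"dp": [0.03, -0.04, 0], "delta_rot": [0, 0, 0], "fingers": 0},
    {"dp": [0.05, -0.08, 0], "delta_rot": [0, 0, 0], "fingers": 0},
    {"dp": [0.05, -0.12, 0], "delta_rot": [0, 0, 0], "fingers": 0},
    {"dp": [0.05, -0.14, 0], "delta_rot": [0, 0, 0], "fingers": 0},
    {"dp": [0.05, -0.14, 0], "delta_rot": [0, 0, 0], "fingers": 0},
  ],
)

```text
t: 3.22
tool_pos: [0.4785, 0.0938, 0.3914]
tcp_rot: [-90.0, -0.0, 9.4]
force: [0.1, 0.7, -0.4]
gripper_width: 0.0852
```

```bash
python3 - <<'E'
from h import *
s=env.sense();print(s['t'],s['tool_pos'],s['tcp_rot'])
c=camera('wrist');save(c,'w1.png');T=campose(c,s);print(np.array(c['hand_eye']).round(3).tolist(),c['fx'])
for t in ['post_top','ring1','ring2','ring3','lever_grip','ram_top','block1']:
    for r in spot_in(t,c)[:3]:
        print(t,np.round(r['xy']),round(r['score'],2),at_depth(c,r['xy'],T).round(3))
E
```

```text
3.225 [0.47851695 0.09384782 0.3914409 ] [-9.00030968e+01 -1.58088040e-02  9.38016234e+00]
[[0.0, 0.963, 0.27, -0.069], [0.0, -0.27, 0.963, -0.143], [1.0, -0.0, -0.0, -0.0], [0.0, 0.0, 0.0, 1.0]] 317.8025534389528
post_top [295. 239.] 0.7 [[0.566 0.133 0.122]]
post_top [341. 251.] 0.16 [[0.567 0.196 0.136]]
ring1 [295. 237.] 0.79 [[0.556 0.13  0.14 ]]
ring1 [ 76. 186.] 0.68 [[ 0.511 -0.114  0.213]]
ring2 [295. 237.] 0.79 [[0.556 0.13  0.14 ]]
ring2 [ 76. 186.] 0.68 [[ 0.511 -0.114  0.213]]
ring3 [295. 237.] 0.79 [[0.556 0.13  0.14 ]]
ring3 [ 76. 186.] 0.68 [[ 0.511 -0.114  0.213]]
lever_grip [ 78. 187.] 0.66 [[ 0.512 -0.113  0.211]]
ram_top [193. 247.] 0.55 [[ 0.61  -0.009  0.102]]
ram_top [294. 237.] 0.21 [[0.557 0.129 0.14 ]]
block1 [283. 256.] 0.95 [[0.586 0.119 0.137]]
block1 [339. 248.] 0.74 [[0.564 0.192 0.136]]
```

View pics/w1.png

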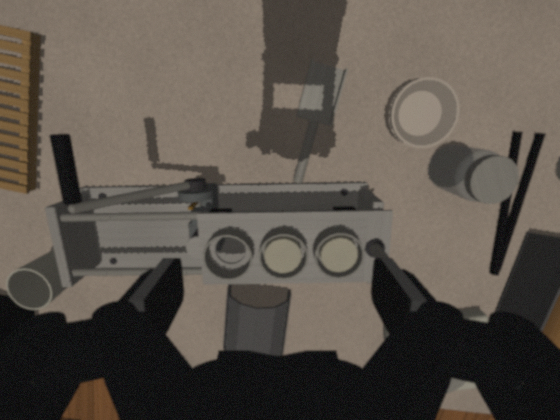

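```bash
cat > fitb.py <<'E'
from h import *
def whites(c,T):
    P=cloud(c,T); img=c['img'].astype(int)
    hsv=cv2.cvtColor(c['img'],cv2.COLOR_RGB2HSV)
    m=(np.abs(P[...,2]-0.137)<0.006)
    return P,m,hsv
if __name__=='__main__':
    for n in ['wrist','top','scene']:
        s=env.sense();c=camera(n);T=campose(c,s);P,m,hsv=whites(c,T)
        for seed in [(0.586,0.119),(0.571,0.192)]:
            mm=(np.hypot(P[...,0]-seed[0],P[...,1]-seed[1])<0.05)
            v=hsv[...,2];thr=cv2.threshold(v[mm],0,255,cv2.THRESH_OTSU)[0]
            b=(mm&(v>thr)).astype(np.uint8)
            nc,l,st,ce=cv2.connectedComponentsWithStats(b)
            k=1+np.argmax(st[1:,4]); cn=max(cv2.findContours((l==k).astype(np.uint8),0,1)[0],key=len)
            q=at_z(c,cn.reshape(-1,2),0.137,T); (x,y),r=cv2.minEnclosingCircle(q[:,:2].astype(np.float32)*1000)
            print(n,'block',round(x),round(y),'r',round(r,1),'ell',at_z(c,[cv2.fitEllipse(cn)[0]],0.137,T)[0,:2].round(4),st[k,4])
        pm=(P[...,2]>0.168)&(P[...,2]<0.19)&(np.hypot(P[...,0]-0.56,P[...,1]-0.25)<0.05)
        print('post',pm.sum(),np.nanmean(P[pm],0).round(4) if pm.any() else '')
        gm=(P[...,2]>0.16)&(P[...,2]<0.235)&(np.hypot(P[...,0]-0.50,P[...,1]+0.11)<0.08)
        Q=P[gm]; print('grip',len(Q),np.percentile(Q,[2,50,98],axis=0).round(3).tolist() if len(Q) else '')
E
python3 fitb.py
```

```text
wrist block 581 118 r 52.6 ell [0.5745 0.117 ] 2525
wrist block 563 184 r 49.3 ell [0.5603 0.1856] 2541
post 0 
grip 2100 [[0.461, -0.134, 0.165], [0.509, -0.118, 0.215], [0.538, -0.077, 0.22]]
top block 588 118 r 48.4 ell [0.5977 0.119 ] 408
top block 568 190 r 48.9 ell [0.5745 0.1936] 403
post 27 [0.5664 0.2489 0.1799]
grip 251 [[0.464, -0.135, 0.168], [0.513, -0.119, 0.217], [0.541, -0.076, 0.223]]
scene block 600 125 r 52.5 ell [0.6017 0.1247] 313
scene block 589 193 r 51.5 ell [0.5888 0.1969] 572
post 40 [0.5677 0.2502 0.1777]
grip 233 [[0.465, -0.136, 0.163], [0.528, -0.118, 0.214], [0.544, -0.077, 0.221]]
```

```bash
python3 - <<'E'
from h import *
for n in ['wrist','top','scene']:
    s=env.sense();c=camera(n);T=campose(c,s)
    hsv=cv2.cvtColor(cv2.GaussianBlur(c['img'],(3,3),0),cv2.COLOR_RGB2HSV)
    for seed in [(0.586,0.119),(0.571,0.192)]:
        u=proj(c,[seed+(0.137,)],T)[0]; th=np.linspace(0,2*np.pi,40)
        out=proj(c,np.c_[seed[0]+.036*np.cos(th),seed[1]+.036*np.sin(th),0*th+.137],T).astype(np.int32)
        M=np.zeros(hsv.shape[:2],np.uint8);cv2.fillConvexPoly(M,out,1)
        S=hsv[...,1];V=hsv[...,2]; sel=M>0
        ui,vi=int(u[0]),int(u[1]); print(n,'center hsv',hsv[vi,ui], 'otsuS',cv2.threshold(S[sel],0,255,cv2.THRESH_OTSU)[0])
        f=V.astype(int)+S
        thr=cv2.threshold(np.clip(f,0,255).astype(np.uint8)[sel],0,255,cv2.THRESH_OTSU)[0]
        b=(sel&(f>thr)).astype(np.uint8)
        nc,l,st,ce=cv2.connectedComponentsWithStats(b);k=1+np.argmax(st[1:,4])
        cn=max(cv2.findContours((l==k).astype(np.uint8),0,1)[0],key=len)
        e=cv2.fitEllipse(cn); print('  ',np.round(e[0],1),np.round(e[1],1),st[k,4],at_z(c,[e[0]],0.137,T)[0].round(4))
    if n=='wrist':
        im=c['img'][150:300,40:420];im=cv2.resize(im,None,fx=2.1,fy=2.1,interpolation=2);cv2.imwrite('pics/w1c.png',np.clip(im[...,::-1]*1.6,0,255).astype(np.uint8))
E
```

```text
wrist center hsv [ 22  43 135] otsuS 35.0
   [281.4 255.5] [32.8 36.9] 998 [0.5865 0.1184 0.137 ]
wrist center hsv [ 21  45 136] otsuS 35.0
   [337.7 254.5] [32.8 36.9] 999 [0.5725 0.1935 0.137 ]
top center hsv [ 23  42 198] otsuS 64.0
   [255.4 208.1] [14.7 21. ] 233 [0.5935 0.1148 0.137 ]
top center hsv [ 23  42 196] otsuS 65.0
   [228.  212.9] [12.1 18.4] 176 [0.5797 0.1949 0.137 ]
scene center hsv [ 20  54 164] otsuS 46.0
   [299.7 220.6] [13.6 17.5] 209 [0.5905 0.1183 0.137 ]
scene center hsv [ 20  54 166] otsuS 45.0
   [327.9 227.9] [14.3 17.8] 222 [0.5767 0.1939 0.137 ]
```

View pics/w1c.png

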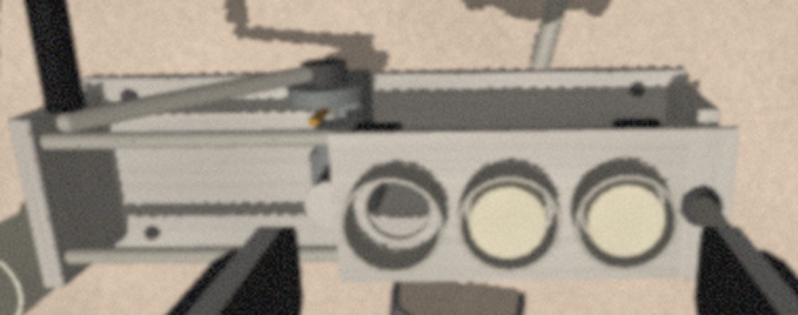

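```bash
python3 - <<'E'
from h import *
yaw=np.radians(10.56);Rb=np.array([[np.cos(yaw),-np.sin(yaw)],[np.sin(yaw),np.cos(yaw)]])
o=np.array([.609,-.0045])
for n in ['wrist','top','scene']:
    s=env.sense();c=camera(n);T=campose(c,s);P=cloud(c,T)
    B=(P[...,:2]-o)@Rb
    g=(P[...,2]>.205)&(P[...,2]<.23)&(B[...,0]<-.09)&(B[...,0]>-.2)&(B[...,1]>-.15)&(B[...,1]<-.05)
    print(n,'grip bench',g.sum(),np.percentile(B[g],[3,50,97],axis=0).round(4).tolist(),np.percentile(P[g][:,2],[50,95]))
    Q=B[g]; print(' fit slope dy/dx',np.polyfit(Q[:,0],Q[:,1],1))
    for z,nm,rx in [(.139,'rims',(-.05,.05))]:
        for yc in [.049,.125,.201]:
            q=(abs(P[...,2]-z)<.0025)&(np.hypot(B[...,0],B[...,1]-yc)<.042)
            X=B[q]; A=np.c_[2*X,np.ones(len(X))]; 
            d=np.hypot(X[:,0],X[:,1]-yc); 
            print(nm,yc,q.sum(),X.min(0).round(3),X.max(0).round(3))
    # frame extents: low stuff
    f=(P[...,2]>.02)&(abs(B[...,0])<.1)&(abs(B[...,1])<.35)&(P[...,2]<.17)
    print(' ext',np.percentile(B[f],[.3,99.7],axis=0).round(3).tolist())
E
```

```text
wrist grip bench 1568 [[-0.1681, -0.1035], [-0.132, -0.0932], [-0.0927, -0.0888]] [0.21727324 0.2201521 ]
 fit slope dy/dx [ 0.00532927 -0.09354528]
rims 0.049 370 [-0.032  0.017] [0.035 0.084]
rims 0.125 1210 [-0.032  0.084] [0.035 0.159]
rims 0.201 1193 [-0.032  0.159] [0.037 0.234]
 ext [[-0.098, -0.324], [0.098, 0.278]]
top grip bench 182 [[-0.1646, -0.1047], [-0.1294, -0.0953], [-0.0928, -0.0882]] [0.2186309  0.22299821]
 fit slope dy/dx [ 0.013601   -0.09400936]
rims 0.049 39 [-0.026  0.016] [0.034 0.081]
rims 0.125 169 [-0.016  0.092] [0.034 0.158]
rims 0.201 151 [-0.019  0.168] [0.035 0.234]
 ext [[-0.097, -0.338], [0.098, 0.278]]
scene grip bench 139 [[-0.1644, -0.1069], [-0.128, -0.097], [-0.0939, -0.0917]] [0.21697511 0.22024673]
 fit slope dy/dx [-0.00437768 -0.09827811]
rims 0.049 79 [-0.031  0.015] [0.038 0.09 ]
rims 0.125 248 [-0.03  0.09] [0.039 0.167]
rims 0.201 265 [-0.03   0.167] [0.039 0.233]
 ext [[-0.096, -0.337], [0.098, 0.278]]
```

Call:
play_rows(
  motion=[
    {"dp": [0.02, 0.04, -0.03], "delta_rot": [0, 0, 1.1], "fingers": 0},
    {"dp": [0.05, 0.08, -0.06], "delta_rot": [0, 0, 1.1], "fingers": 0},
    {"dp": [0.075, 0.12, -0.1], "delta_rot": [0, 0, 1.1], "fingers": 0},
    {"dp": [0.0875, 0.153, -0.14], "delta_rot": [0, 0, 1.1], "fingers": 0},
    {"dp": [0.0875, 0.153, -0.18], "delta_rot": [0, 0, 1.1], "fingers": 0},
    {"dp": [0.0875, 0.153, -0.18], "delta_rot": [0, 0, 1.1], "fingers": 0},
  ],
)

```text
t: 4.82
tool_pos: [0.565, 0.2476, 0.2084]
tcp_rot: [-90.1, 0.3, 10.6]
force: [-0.2, -0.0, 0.3]
gripper_width: 0.0854
```

```bash
python3 - <<'E'
from h import *
s=env.sense();print(s['t'],s['tool_pos'],s['tcp_rot'])
c=camera('wrist');save(c,'w2.png');T=campose(c,s);P=cloud(c,T)
m=(P[...,2]>.172)&(P[...,2]<.187)&(np.hypot(P[...,0]-.566,P[...,1]-.247)<.03)
print(m.sum(),np.nanmean(P[m],0) if m.any() else '', np.percentile(P[m],[2,98],axis=0) if m.any() else '')
c=camera('top');save(c,'t2.png')
E
```

```text
4.825 [0.56495811 0.24755833 0.20841415] [-90.05801433   0.32788855  10.60781598]
635 [0.56306179 0.24947884 0.17965738] [[0.55650586 0.24246815 0.17287366]
 [0.57087995 0.25664499 0.18163206]]
```

View pics/w2.png

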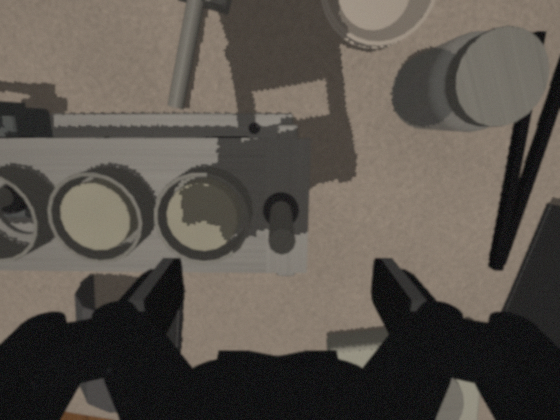

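Call:
play_rows(
  motion=[
    {"dp": [-0.0015, 0.002, -0.02], "delta_rot": [0, 0, 0], "fingers": 0},
    {"dp": [-0.0015, 0.002, -0.04], "delta_rot": [0, 0, 0], "fingers": 0},
    {"dp": [-0.0015, 0.002, -0.056], "delta_rot": [0, 0, 0], "fingers": 0.5},
    {"dp": [-0.0015, 0.002, -0.056], "delta_rot": [0, 0, 0], "fingers": 0.7},
    {"dp": [-0.0015, 0.002, -0.056], "delta_rot": [0, 0, 0], "fingers": 1},
    {"dp": [-0.0015, 0.002, -0.056], "delta_rot": [0, 0, 0], "fingers": 1},
    {"dp": [-0.0015, 0.002, -0.056], "delta_rot": [0, 0, 0], "fingers": 1},
    {"dp": [-0.0015, 0.002, -0.056], "delta_rot": [0, 0, 0], "fingers": 1},
  ],
)

```text
t: 5.92
tool_pos: [0.5649, 0.2499, 0.1565]
tcp_rot: [-90.0, -0.1, 10.6]
force: [-1.0, -1.6, 6.0]
gripper_width: 0.0139
```

Call:
play_rows(
  motion=[
    {"dp": [0, 0, 0], "delta_rot": [0, 0, 0], "fingers": 1},
    {"dp": [-0.0005, 0.003, 0], "delta_rot": [0, 0, 0], "fingers": 1},
    {"dp": [-0.0011, 0.006, 0], "delta_rot": [0, 0, 0], "fingers": 1},
    {"dp": [-0.0011, 0.006, 0], "delta_rot": [0, 0, 0], "fingers": 1},
  ],
)

```text
t: 6.42
tool_pos: [0.5648, 0.2505, 0.1564]
tcp_rot: [-90.5, 0.0, 10.4]
force: [0.7, -39.0, 11.1]
gripper_width: 0.0142
```

Call:
play_rows(
  motion=[
    {"dp": [0.0011, -0.006, 0], "delta_rot": [0, 0, 0], "fingers": 1},
    {"dp": [0.0048, -0.026, 0], "delta_rot": [0, 0, 0], "fingers": 1},
    {"dp": [0.0085, -0.046, 0], "delta_rot": [0, 0, 0], "fingers": 1},
    {"dp": [0.0122, -0.066, 0], "delta_rot": [0, 0, 0], "fingers": 1},
    {"dp": [0.016, -0.086, 0], "delta_rot": [0, 0, 0], "fingers": 1},
    {"dp": [0.0197, -0.106, 0], "delta_rot": [0, 0, 0], "fingers": 1},
    {"dp": [0.024, -0.1289, 0], "delta_rot": [0, 0, 0], "fingers": 1},
    {"dp": [0.024, -0.1289, 0], "delta_rot": [0, 0, 0], "fingers": 1},
  ],
)

```text
t: 7.42
tool_pos: [0.5877, 0.1253, 0.1565]
tcp_rot: [-90.0, -0.0, 10.5]
force: [-5.0, -3.1, 8.1]
gripper_width: 0.0134
```

```bash
python3 - <<'E'
from h import *
s=env.sense();print(s['t'],s['tool_pos'],s['tcp_rot'],s['force'])
print(np.array(s['tool_pos'])[:2]-[.5649,.2501], np.linalg.norm(np.array(s['tool_pos'])[:2]-[.5649,.2501]))
c=camera('wrist');save(c,'w3.png');c=camera('scene');save(c,'s3.png')
im=c['img'][150:300,180:400];cv2.imwrite('pics/s3c.png',cv2.resize(im,None,fx=3.5,fy=3.5,interpolation=2)[...,::-1])
E
```

```text
7.425 [0.58768598 0.12529195 0.15654003] [-9.00379926e+01 -3.49039637e-02  1.05009217e+01] [-5.01095846 -3.06642378  8.0782341 ]
[ 0.02278598 -0.12480805] 0.12687099649426783
```

View pics/w3.png

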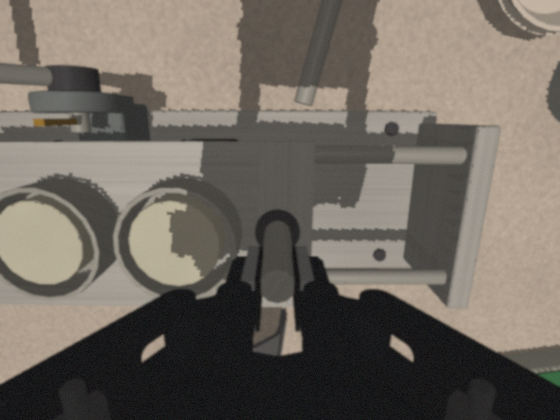

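View pics/s3c.png

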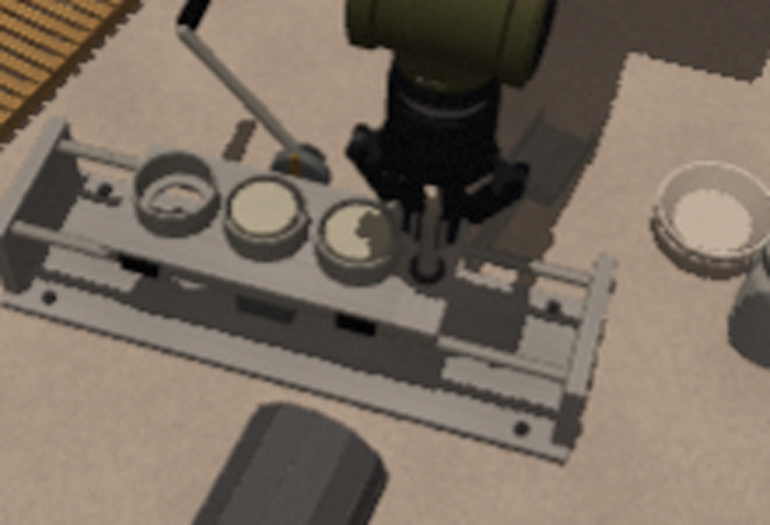

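Call:
play_rows(
  motion=[
    {"dp": [-0.001, 0.0017, 0], "delta_rot": [0, 0, 0], "fingers": 1},
    {"dp": [-0.001, 0.0017, 0], "delta_rot": [0, 0, 0], "fingers": 1},
    {"dp": [-0.001, 0.0017, 0], "delta_rot": [0, 0, 0], "fingers": 1},
  ],
)

```text
t: 7.9
tool_pos: [0.587, 0.1284, 0.1565]
tcp_rot: [-90.0, -0.1, 10.6]
force: [1.1, -2.4, 7.5]
gripper_width: 0.0141
```

```bash
python3 - <<'E'
from h import *
s=env.sense();print(s['t'],s['tool_pos'],s['tcp_rot'],s['force'])
print(np.linalg.norm(np.array(s['tool_pos'])[:2]-[.5649,.2501]))
E
```

```text
7.9 [0.58704131 0.12841781 0.156541  ] [-90.02664223  -0.13331932  10.58536421] [ 1.12908889 -2.43955814  7.53441785]
0.12368020555088385
```

Call:
play_rows(
  motion=[
    {"dp": [0.0002, -0.0013, 0], "delta_rot": [0, 0, 0], "fingers": 1},
    {"dp": [0.0002, -0.0013, 0], "delta_rot": [0, 0, 0], "fingers": 1},
    {"dp": [0.0002, -0.0013, 0], "delta_rot": [0, 0, 0], "fingers": 1},
  ],
)

```text
t: 8.28
tool_pos: [0.5872, 0.1276, 0.1565]
tcp_rot: [-90.0, -0.1, 10.6]
force: [0.5, 1.1, 7.5]
gripper_width: 0.0138
```

```bash
python3 - <<'E'
from h import *
for i in range(3):
    s=env.sense();print(s['t'],s['tool_pos'],s['tcp_rot'],s['force'])
    print(np.linalg.norm(np.array(s['tool_pos'])[:2]-[.5649,.2501]))
    c=camera('wrist')
save(c,'w4.png')
T=campose(c,s);print(at_z(c,[[281,230]],.18,T))
cv2.imwrite('pics/w4c.png',cv2.resize(c['img'][60:200,0:240],None,fx=3.3,fy=3.3,interpolation=2)[...,::-1])
E
```

```text
8.275 [0.58718444 0.12762507 0.15653916] [-89.98101159  -0.14027722  10.59795377] [0.49856054 1.06983881 7.52393876]
0.1244857582968107
8.325 [0.58718845 0.12758995 0.15653328] [-89.9824986   -0.14111006  10.59579655] [0.59102208 2.07532464 7.63653771]
0.12452103421811808
8.375 [0.58717139 0.12761097 0.15652538] [-89.98212906  -0.13741276  10.59684991] [0.48325142 2.13719377 6.93179698]
0.12449729450443045
[[0.5616198  0.12391999 0.18      ]]
```

View pics/w4c.png

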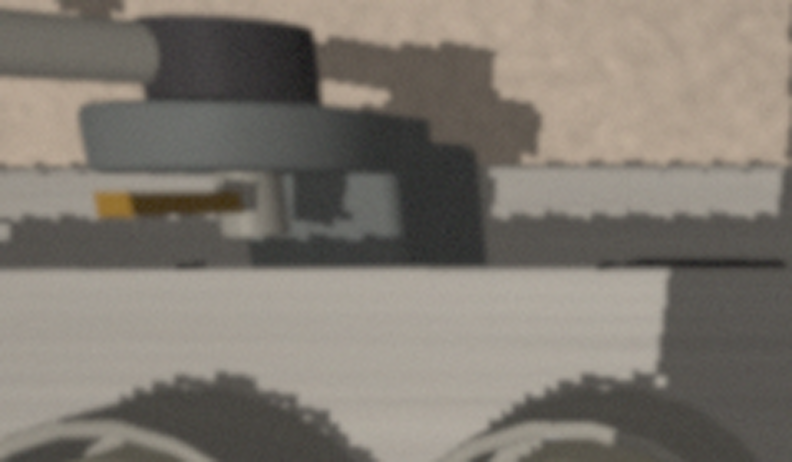

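Call:
play_rows(
  motion=[
    {"dp": [0, 0, 0], "delta_rot": [0, 0, 0], "fingers": 0},
    {"dp": [0, 0, 0], "delta_rot": [0, 0, 0], "fingers": 0},
    {"dp": [0, 0, 0.03], "delta_rot": [0, 0, 0], "fingers": 0},
    {"dp": [0, 0, 0.08], "delta_rot": [0, 0, 0], "fingers": 0},
    {"dp": [-0.02, -0.05, 0.12], "delta_rot": [0, 0, 0], "fingers": 0},
    {"dp": [-0.045, -0.1, 0.12], "delta_rot": [0, 0, 0], "fingers": 0},
    {"dp": [-0.07, -0.15, 0.12], "delta_rot": [0, 0, 0], "fingers": 0},
    {"dp": [-0.09, -0.2, 0.12], "delta_rot": [0, 0, 0], "fingers": 0},
  ],
)

```text
t: 9.43
tool_pos: [0.4954, -0.0741, 0.2754]
tcp_rot: [-90.0, -0.0, 10.6]
force: [1.4, -0.4, 0.2]
gripper_width: 0.0853
```

Call:
play_rows(
  motion=[
    {"dp": [-0.008, -0.0536, 0], "delta_rot": [0, 0, 0], "fingers": 0},
    {"dp": [-0.008, -0.0536, 0], "delta_rot": [0, 0, 0], "fingers": 0},
  ],
)

```text
t: 9.68
tool_pos: [0.4878, -0.1291, 0.2753]
tcp_rot: [-90.0, 0.0, 10.4]
force: [0.5, 0.1, -0.1]
gripper_width: 0.0852
```

```bash
python3 - <<'E'
from h import *
s=env.sense();print(s['t'],s['tool_pos'],s['tcp_rot'],s['force'])
c=camera('wrist');save(c,'w5.png');T=campose(c,s)
P=cloud(c,T);yaw=np.radians(10.3);Rb=np.array([[np.cos(yaw),-np.sin(yaw)],[np.sin(yaw),np.cos(yaw)]])
B=(P[...,:2]-[.6109,-.0028])@Rb
g=(P[...,2]>.20)&(P[...,2]<.23)&(B[...,0]<-.1)&(B[...,0]>-.2)&(abs(B[...,1]+.1)<.03)
print(g.sum(),np.percentile(B[g],[2,50,98],axis=0).round(4),np.percentile(P[g][:,2],[50,97]))
E
```

```text
9.675 [ 0.48782872 -0.12905852  0.27525325] [-9.00117090e+01  1.39653416e-02  1.03519690e+01] [ 0.54592606  0.10392577 -0.13583546]
2644 [[-0.1715 -0.1083]
 [-0.1393 -0.0999]
 [-0.1022 -0.0912]] [0.21826144 0.22026644]
```

View pics/w5.png

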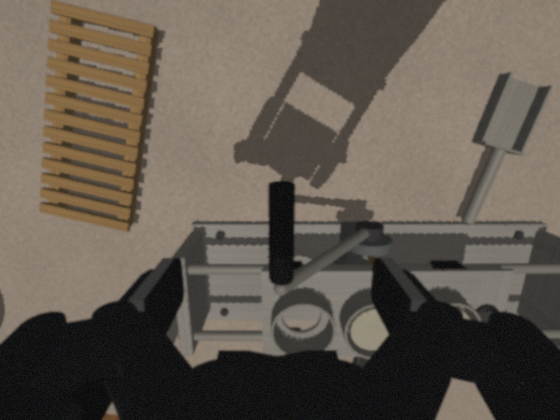

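Call:
play_rows(
  motion=[
    {"dp": [0.001, 0.003, -0.03], "delta_rot": [0, 0, 0], "fingers": 0},
    {"dp": [0.001, 0.003, -0.06], "delta_rot": [0, 0, 0], "fingers": 0},
    {"dp": [0.001, 0.003, -0.084], "delta_rot": [0, 0, 0], "fingers": 0},
    {"dp": [0.001, 0.003, -0.084], "delta_rot": [0, 0, 0], "fingers": 0.6},
    {"dp": [0.001, 0.003, -0.084], "delta_rot": [0, 0, 0], "fingers": 1},
    {"dp": [0.001, 0.003, -0.084], "delta_rot": [0, 0, 0], "fingers": 1},
    {"dp": [0.001, 0.003, -0.084], "delta_rot": [0, 0, 0], "fingers": 1},
    {"dp": [0.001, 0.003, -0.084], "delta_rot": [0, 0, 0], "fingers": 1},
  ],
)

```text
t: 10.72
tool_pos: [0.4904, -0.1256, 0.1926]
tcp_rot: [-90.3, -0.1, 10.5]
force: [2.4, -17.5, 2.0]
gripper_width: 0.0162
```

```bash
python3 - <<'E'
from h import *
s=env.sense();print(s['t'],s['tool_pos'],s['tcp_rot'],s['force'],s['gripper_width'])
u=np.array([-.1788,.9839])
for q in np.linspace(0,1.1,12):
    dy=-.16*(np.cos(.9-q)-np.cos(.9));dz=.16*(np.sin(.9-q)-np.sin(.9)); print(round(q,2),(u*dy).round(4),round(dz,4))
E
```

```text
10.725 [ 0.49040194 -0.12564272  0.19263192] [-90.30561222  -0.14684826  10.53323878] [  2.37037145 -17.52350419   2.00952843] 0.016208582444614397
0.0 [ 0. -0.] 0.0
0.1 [ 0.0021 -0.0118] -0.0106
0.2 [ 0.0041 -0.0225] -0.0223
0.3 [ 0.0058 -0.0321] -0.035
0.4 [ 0.0073 -0.0403] -0.0486
0.5 [ 0.0086 -0.0471] -0.063
0.6 [ 0.0095 -0.0525] -0.078
0.7 [ 0.0103 -0.0564] -0.0935
0.8 [ 0.0107 -0.0588] -0.1094
0.9 [ 0.0108 -0.0596] -0.1253
1.0 [ 0.0107 -0.0588] -0.1413
1.1 [ 0.0103 -0.0564] -0.1571
```

Call:
play_rows(
  motion=[
    {"dp": [0.001, -0.006, -0.005], "delta_rot": [0, 0, 0], "fingers": 1},
    {"dp": [0.0021, -0.0125, -0.0106], "delta_rot": [0, 0, 0], "fingers": 1},
    {"dp": [0.0032, -0.018, -0.0164], "delta_rot": [0, 0, 0], "fingers": 1},
    {"dp": [0.0041, -0.023, -0.0223], "delta_rot": [0, 0, 0], "fingers": 1},
    {"dp": [0.005, -0.028, -0.0285], "delta_rot": [0, 0, 0], "fingers": 1},
    {"dp": [0.0058, -0.0325, -0.035], "delta_rot": [0, 0, 0], "fingers": 1},
    {"dp": [0.0066, -0.0367, -0.0417], "delta_rot": [0, 0, 0], "fingers": 1},
    {"dp": [0.0073, -0.0408, -0.0486], "delta_rot": [0, 0, 0], "fingers": 1},
  ],
)

```text
t: 11.72
tool_pos: [0.4975, -0.1645, 0.1438]
tcp_rot: [-90.1, -0.1, 10.6]
force: [0.1, 1.2, 6.7]
gripper_width: 0.0162
```

Call:
play_rows(
  motion=[
    {"dp": [0.0013, -0.0068, -0.0144], "delta_rot": [0, 0, 0], "fingers": 1},
    {"dp": [0.0022, -0.0122, -0.0294], "delta_rot": [0, 0, 0], "fingers": 1},
    {"dp": [0.003, -0.0161, -0.0449], "delta_rot": [0, 0, 0], "fingers": 1},
    {"dp": [0.0034, -0.0185, -0.0608], "delta_rot": [0, 0, 0], "fingers": 1},
    {"dp": [0.0035, -0.0193, -0.0767], "delta_rot": [0, 0, 0], "fingers": 1},
    {"dp": [0.0034, -0.0185, -0.0927], "delta_rot": [0, 0, 0], "fingers": 1},
    {"dp": [0.003, -0.0161, -0.1085], "delta_rot": [0, 0, 0], "fingers": 1},
    {"dp": [0.003, -0.0161, -0.1095], "delta_rot": [0, 0, 0], "fingers": 1},
  ],
)

```text
t: 12.72
tool_pos: [0.501, -0.1832, 0.0337]
tcp_rot: [-90.3, -0.2, 10.5]
force: [3.1, -24.9, -2.9]
gripper_width: 0.0165
```

```bash
python3 - <<'E'
from h import *
s=env.sense();print(s['t'],s['tool_pos'],s['tcp_rot'],s['force'],s['gripper_width'])
c=camera('scene');cv2.imwrite('pics/s6c.png',cv2.resize(c['img'][150:300,180:400],None,fx=3.5,fy=3.5,interpolation=2)[...,::-1])
E
```

```text
12.725 [ 0.50097932 -0.18321578  0.03374026] [-90.28693459  -0.15516814  10.51709393] [  3.06559708 -24.91464842  -2.87658307] 0.01652094698916977
```

View pics/s6c.png

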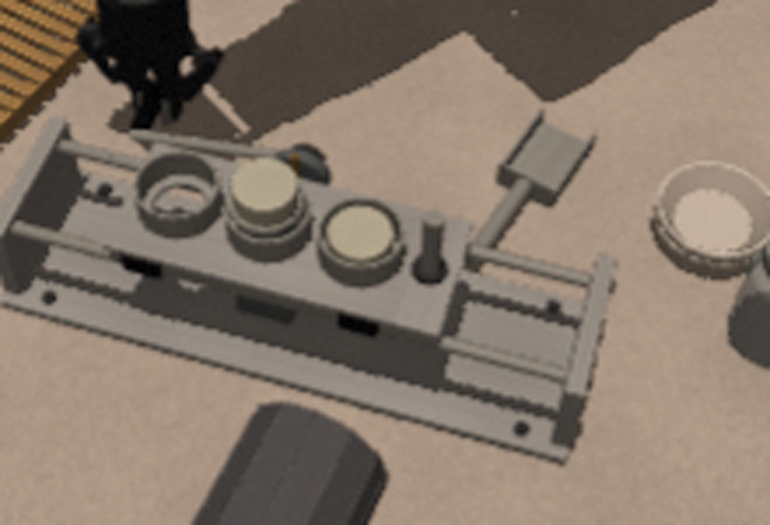

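Call:
play_rows(
  motion=[
    {"dp": [0, 0, 0.001], "delta_rot": [0, 0, 0], "fingers": 0},
    {"dp": [0, 0, 0.001], "delta_rot": [0, 0, 0], "fingers": 0},
    {"dp": [0, 0, 0.001], "delta_rot": [0, 0, 0], "fingers": 0},
    {"dp": [0, 0, 0.04], "delta_rot": [0, 0, 0], "fingers": 0},
    {"dp": [0, 0, 0.1], "delta_rot": [0, 0, 0], "fingers": 0},
    {"dp": [0, 0, 0.16], "delta_rot": [0, 0, 0], "fingers": 0},
    {"dp": [0, 0, 0.21], "delta_rot": [0, 0, -8], "fingers": 0},
    {"dp": [0, 0, 0.24], "delta_rot": [0, 0, -18], "fingers": 0},
  ],
)

```text
t: 13.78
tool_pos: [0.5001, -0.1801, 0.2761]
tcp_rot: [-90.0, -0.2, -7.7]
force: [-0.8, 0.7, -0.4]
gripper_width: 0.0852
```

Call:
play_rows(
  motion=[
    {"dp": [0.01, 0.02, 0], "delta_rot": [0, 0, -10], "fingers": 0},
    {"dp": [0.02, 0.05, 0], "delta_rot": [0, 0, -20], "fingers": 0},
    {"dp": [0.04, 0.08, 0], "delta_rot": [0, 0, -30], "fingers": 0},
    {"dp": [0.06, 0.11, 0], "delta_rot": [0, 0, -40], "fingers": 0},
    {"dp": [0.08, 0.14, 0], "delta_rot": [0, 0, -50], "fingers": 0},
    {"dp": [0.1, 0.17, 0], "delta_rot": [0, 0, -60], "fingers": 0},
    {"dp": [0.11, 0.18, 0], "delta_rot": [0, 0, -70], "fingers": 0},
    {"dp": [0.11, 0.18, 0], "delta_rot": [0, 0, -72.4], "fingers": 0},
  ],
)

```text
t: 14.78
tool_pos: [0.6102, 0.001, 0.2727]
tcp_rot: [-90.0, 0.0, -79.9]
force: [-0.4, 0.4, 0.4]
gripper_width: 0.0855
```

```bash
python3 - <<'E'
from h import *
s=env.sense();print(s['t'],s['tool_pos'],s['tcp_rot'],s['qpos'].round(1),s['force'])
c=camera('wrist');save(c,'w7.png');T=campose(c,s);P=cloud(c,T)
m=(abs(P[...,2]-.169)<.006)&(np.hypot(P[...,0]-.611,P[...,1]+.003)<.05)
print(m.sum(),P[m].min(0),P[m].max(0),np.median(P[m],0))
mm=(m).astype(np.uint8);cn=max(cv2.findContours(mm,0,1)[0],key=len)
print(cv2.minEnclosingCircle(at_z(c,cn.reshape(-1,2),.169,T)[:,:2].astype(np.float32)*1000))
E
```

```text
14.775 [0.61022372 0.00100939 0.27274256] [-9.00348691e+01  1.64523313e-02 -7.99083513e+01] [ -3.3  23.6  73.1   0.   83.4 -13.4] [-0.39396726  0.40218683  0.37283798]
2891 [ 0.58510694 -0.02966131  0.16332223] [0.63537602 0.02073523 0.1699289 ] [ 0.60989521 -0.00337743  0.16768531]
((609.7086181640625, -3.6164560317993164), 25.375164031982422)
```

View pics/w7.png

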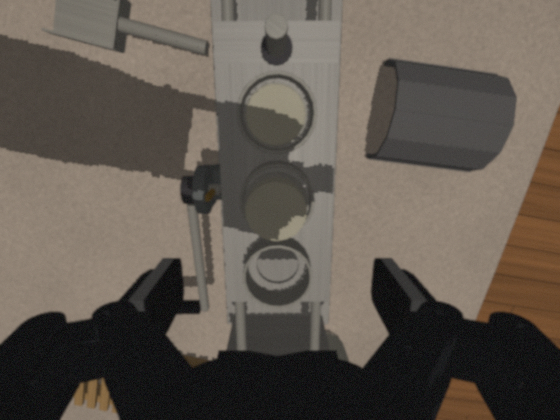

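Call:
play_rows(
  motion=[
    {"dp": [0, -0.0045, -0.04], "delta_rot": [0, 0, 0], "fingers": 0},
    {"dp": [0, -0.0045, -0.08], "delta_rot": [0, 0, 0], "fingers": 0},
    {"dp": [0, -0.0045, -0.11], "delta_rot": [0, 0, 0], "fingers": 0},
    {"dp": [0, -0.0045, -0.124], "delta_rot": [0, 0, 0], "fingers": 0},
    {"dp": [0, -0.0045, -0.124], "delta_rot": [0, 0, 0], "fingers": 0.3},
    {"dp": [0, -0.0045, -0.124], "delta_rot": [0, 0, 0], "fingers": 0.7},
    {"dp": [0, -0.0045, -0.124], "delta_rot": [0, 0, 0], "fingers": 1},
    {"dp": [0, -0.0045, -0.124], "delta_rot": [0, 0, 0], "fingers": 1},
  ],
)

```text
t: 15.82
tool_pos: [0.6106, -0.0048, 0.151]
tcp_rot: [-89.8, -0.0, -79.8]
force: [-0.4, 0.6, 7.8]
gripper_width: 0.049
```

```bash
python3 - <<'E'
from h import *
s=env.sense();print(s['t'],s['tool_pos'],s['tcp_rot'],s['force'],s['gripper_width'])
c=camera('wrist');cv2.imwrite('pics/w8.png',cv2.resize(c['img'][100:420,80:480],None,fx=1.8,fy=1.8)[...,::-1])
c=camera('top');save(c,'t8.png');T=campose(c)
for r in spot_in('rack',c):print(r['xy'],r['score'],at_z(c,[r['xy']],.03,T))
P=cloud(c,T);hsv=cv2.cvtColor(c['img'],cv2.COLOR_RGB2HSV)
m=(hsv[...,1]>90)&(np.hypot(P[...,0]-.47,P[...,1]+.35)<.2)&(P[...,2]>.01)&(P[...,2]<.05)
m=cv2.morphologyEx(m.astype(np.uint8),cv2.MORPH_CLOSE,np.ones((7,7)))
cn=max(cv2.findContours(m,0,1)[0],key=cv2.contourArea);q=at_z(c,cn.reshape(-1,2),.03,T)
print(cv2.minAreaRect(q[:,:2].astype(np.float32)*1000))
E
```

```text
15.825 [ 0.61056309 -0.00476704  0.15100799] [-8.98428044e+01 -4.00451347e-02 -7.98030604e+01] [-0.4179048   0.61465741  7.77051536] 0.0489712108862551
[405.1, 254.7] 0.63 [[ 0.45521871 -0.3582115   0.03      ]]
[269.1, 207.6] 0.56 [[0.60875994 0.07454344 0.03      ]]
[134.5, 244.0] 0.38 [[0.49493146 0.50105897 0.03      ]]
[374.5, 167.1] 0.21 [[ 0.73993358 -0.26826544  0.03      ]]
((468.6197204589844, -358.20855712890625), (117.37671661376953, 249.0657196044922), 85.77384948730469)
```

View pics/w8.png

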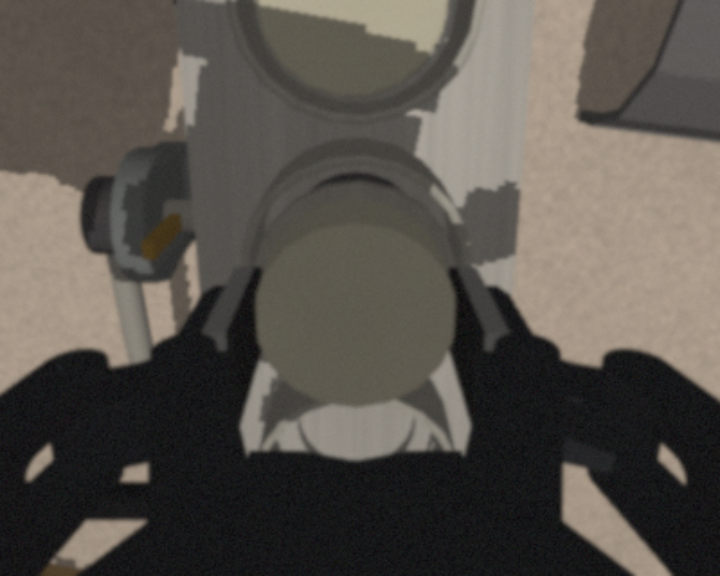

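View pics/t8.png

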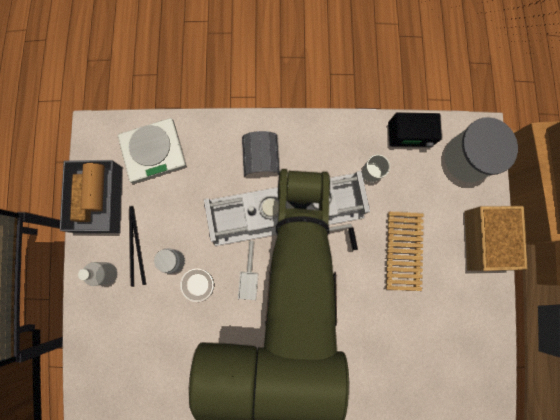

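Call:
play_rows(
  motion=[
    {"dp": [0, 0, 0.01], "delta_rot": [0, 0, 0], "fingers": 1},
    {"dp": [0, 0, 0.03], "delta_rot": [0, 0, 0], "fingers": 1},
    {"dp": [0, 0, 0.06], "delta_rot": [0, 0, 0], "fingers": 1},
    {"dp": [-0.005, -0.03, 0.08], "delta_rot": [0, 0, 0], "fingers": 1},
    {"dp": [-0.015, -0.065, 0.1], "delta_rot": [0, 0, 0], "fingers": 1},
    {"dp": [-0.025, -0.1, 0.1], "delta_rot": [0, 0, 0], "fingers": 1},
    {"dp": [-0.035, -0.14, 0.1], "delta_rot": [0, 0, 0], "fingers": 1},
    {"dp": [-0.045, -0.18, 0.1], "delta_rot": [0, 0, 0], "fingers": 1},
  ],
)

```text
t: 16.98
tool_pos: [0.5645, -0.1859, 0.2501]
tcp_rot: [-90.0, -0.0, -79.8]
force: [0.1, 0.2, -1.4]
gripper_width: 0.0485
```

```bash
cat > rk.py <<'E'
from h import *
def rack(c,T,z=.03):
    P=cloud(c,T);hsv=cv2.cvtColor(c['img'],cv2.COLOR_RGB2HSV)
    m=(hsv[...,1]>90)&(np.hypot(P[...,0]-.47,P[...,1]+.35)<.24)&(P[...,2]>.01)&(P[...,2]<.05)
    m=cv2.morphologyEx(m.astype(np.uint8),cv2.MORPH_CLOSE,np.ones((15,15)))
    cn=max(cv2.findContours(m,0,1)[0],key=cv2.contourArea);q=at_z(c,cn.reshape(-1,2),z,T)
    return cv2.minAreaRect(q[:,:2].astype(np.float32)*1000),np.nanpercentile(P[m>0][:,2],90)
if __name__=='__main__':
    import sys
    s=env.sense();print(s['t'],s['tool_pos'],s['tcp_rot'],s['force'],s['gripper_width'])
    c=camera('wrist');save(c,sys.argv[1]+'w.png');print('wrist',rack(c,campose(c,s)))
    for n in ['top','scene']:
        c=camera(n);print(n,rack(c,campose(c)));save(c,sys.argv[1]+n[0]+'.png')
E
python3 rk.py a
```

```text
16.975 [ 0.5644708  -0.18590734  0.2501138 ] [-8.99567231e+01 -2.59800981e-02 -7.97976038e+01] [ 0.14423058  0.18471221 -1.3580653 ] 0.048540579009985665
wrist (((416.36932373046875, -353.0962829589844), (120.75772857666016, 147.63180541992188), 86.91246032714844), np.float64(0.03149513823247452))
top (((466.8259582519531, -383.9791259765625), (67.0372085571289, 249.43618774414062), 85.12895965576172), np.float64(0.0367531032178855))
scene (((476.0931701660156, -355.9753112792969), (125.98664855957031, 260.20013427734375), 87.10739135742188), np.float64(0.037559679346172735))
```

View pics/aw.png

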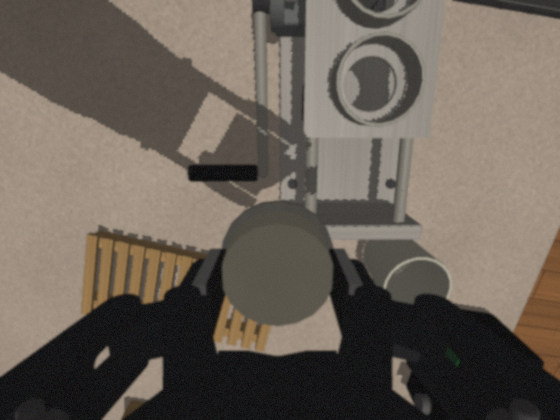

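Call:
play_rows(
  motion=[
    {"dp": [-0.009, -0.045, 0], "delta_rot": [0, 0, 0], "fingers": 1},
    {"dp": [-0.018, -0.09, 0], "delta_rot": [0, 0, 0], "fingers": 1},
    {"dp": [-0.028, -0.135, -0.02], "delta_rot": [0, 0, 0], "fingers": 1},
    {"dp": [-0.0365, -0.1765, -0.06], "delta_rot": [0, 0, 0], "fingers": 1},
    {"dp": [-0.0365, -0.1765, -0.11], "delta_rot": [0, 0, 0], "fingers": 1},
    {"dp": [-0.0365, -0.1765, -0.15], "delta_rot": [0, 0, 0], "fingers": 1},
    {"dp": [-0.0365, -0.1765, -0.17], "delta_rot": [0, 0, 0], "fingers": 1},
    {"dp": [-0.0365, -0.1765, -0.17], "delta_rot": [0, 0, 0], "fingers": 1},
  ],
)

```text
t: 18.12
tool_pos: [0.5287, -0.3605, 0.0789]
tcp_rot: [-90.0, 0.1, -79.8]
force: [-0.8, -0.1, -0.6]
gripper_width: 0.0486
```

```bash
python3 rk.py b
```

```text
18.125 [ 0.52867995 -0.36053416  0.07888074] [-9.00453241e+01  5.39459067e-02 -7.97659322e+01] [-0.84844352 -0.10247957 -0.59298875] 0.048559810356159167
wrist (((471.663818359375, -359.0700378417969), (116.05860137939453, 240.45565795898438), 86.65752410888672), np.float64(0.031211059371717125))
top (((505.5084533691406, -329.6416931152344), (66.63006591796875, 184.68572998046875), 80.6180419921875), np.float64(0.042253416713659765))
scene (((475.6476135253906, -354.734619140625), (126.40513610839844, 260.0150146484375), 86.57733917236328), np.float64(0.03414789450073133))
```

View pics/bs.png

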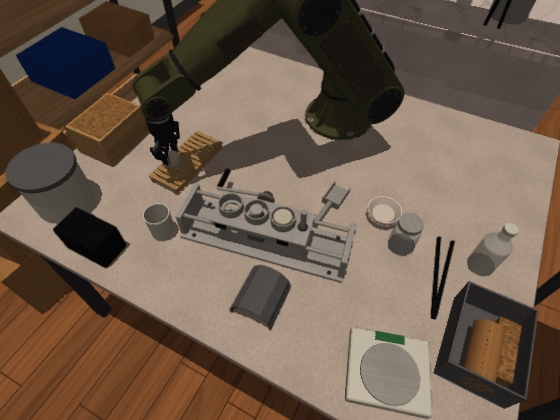

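View pics/bw.png

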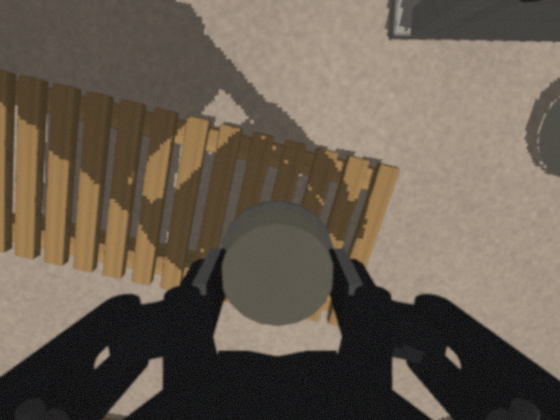

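Call:
play_rows(
  motion=[
    {"dp": [0, -0.001, -0.015], "delta_rot": [0, 0, 0], "fingers": 1},
    {"dp": [0, -0.001, -0.028], "delta_rot": [0, 0, 0], "fingers": 1},
    {"dp": [0, -0.001, -0.035], "delta_rot": [0, 0, 0], "fingers": 1},
    {"dp": [0, -0.001, -0.037], "delta_rot": [0, 0, 0], "fingers": 1},
    {"dp": [0, -0.001, -0.038], "delta_rot": [0, 0, 0], "fingers": 1},
  ],
)

```text
t: 18.9
tool_pos: [0.5285, -0.3623, 0.0413]
tcp_rot: [-90.0, -0.0, -79.8]
force: [0.6, 0.0, -1.6]
gripper_width: 0.0489
```

Call:
play_rows(
  motion=[
    {"dp": [0, 0, -0.001], "delta_rot": [0, 0, 0], "fingers": 1},
    {"dp": [0, 0, -0.0015], "delta_rot": [0, 0, 0], "fingers": 1},
  ],
)

```text
t: 19.15
tool_pos: [0.5286, -0.3624, 0.0411]
tcp_rot: [-90.0, -0.0, -79.8]
force: [-6.9, 4.0, 12.7]
gripper_width: 0.0487
```

Call:
play_rows(
  motion=[
    {"dp": [0, 0, 0.001], "delta_rot": [0, 0, 0], "fingers": 0.7},
    {"dp": [0, 0, 0.001], "delta_rot": [0, 0, 0], "fingers": 0},
    {"dp": [0, 0, 0.001], "delta_rot": [0, 0, 0], "fingers": 0},
    {"dp": [0, 0, 0.001], "delta_rot": [0, 0, 0], "fingers": 0},
    {"dp": [0, 0, 0.03], "delta_rot": [0, 0, 0], "fingers": 0},
    {"dp": [0, 0, 0.08], "delta_rot": [0, 0, 0], "fingers": 0},
    {"dp": [0, 0, 0.14], "delta_rot": [0, 0, 0], "fingers": 0},
    {"dp": [0, 0, 0.2], "delta_rot": [0, 0, 0], "fingers": 0},
  ],
)

```text
t: 20.15
tool_pos: [0.5282, -0.3621, 0.2416]
tcp_rot: [-90.0, 0.0, -79.8]
force: [0.4, 0.6, -0.6]
gripper_width: 0.0852
```

```bash
python3 rk.py c
```

```text
20.15 [ 0.52817466 -0.36206816  0.24163018] [-9.00018322e+01  1.13694496e-03 -7.98105601e+01] [ 0.42374926  0.60979568 -0.6269572 ] 0.08522701684345595
wrist (((467.0423583984375, -358.7169189453125), (115.6834487915039, 248.9196014404297), 86.50066375732422), np.float64(0.0315975524017403))
top (((473.13720703125, -356.6606750488281), (113.35945129394531, 240.08729553222656), 85.87635040283203), np.float64(0.05527421494971421))
scene (((474.9483337402344, -354.718505859375), (126.47714233398438, 258.6769104003906), 86.60946655273438), np.float64(0.04299979170664051))
```

View pics/cw.png

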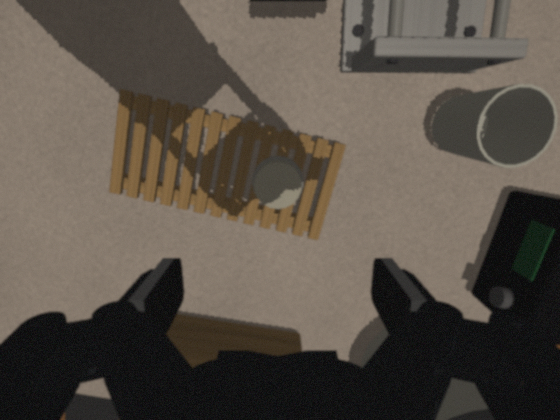

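Call:
play_rows(
  motion=[
    {"dp": [-0.003, 0.02, 0], "delta_rot": [0, 0, 10], "fingers": 0},
    {"dp": [-0.006, 0.04, 0], "delta_rot": [0, 0, 20], "fingers": 0},
    {"dp": [-0.009, 0.06, 0], "delta_rot": [0, 0, 30], "fingers": 0},
    {"dp": [-0.012, 0.08, 0], "delta_rot": [0, 0, 40], "fingers": 0},
    {"dp": [-0.016, 0.105, 0], "delta_rot": [0, 0, 50], "fingers": 0},
    {"dp": [-0.02, 0.13, 0], "delta_rot": [0, 0, 60], "fingers": 0},
    {"dp": [-0.024, 0.155, 0], "delta_rot": [0, 0, 70], "fingers": 0},
    {"dp": [-0.027, 0.179, 0], "delta_rot": [0, 0, 80], "fingers": 0},
  ],
)

```text
t: 21.3
tool_pos: [0.5009, -0.1823, 0.2385]
tcp_rot: [-90.0, 0.1, 0.5]
force: [0.4, -0.6, 0.2]
gripper_width: 0.0851
```

Call:
play_rows(
  motion=[
    {"dp": [0, 0, -0.03], "delta_rot": [0, 0, 10.2], "fingers": 0},
    {"dp": [0, 0, -0.06], "delta_rot": [0, 0, 10.2], "fingers": 0},
    {"dp": [0, 0, -0.1], "delta_rot": [0, 0, 10.2], "fingers": 0},
  ],
)

```text
t: 21.68
tool_pos: [0.5012, -0.183, 0.1381]
tcp_rot: [-90.0, 0.0, 10.4]
force: [1.3, -0.2, -0.4]
gripper_width: 0.0857
```

```bash
python3 - <<'E'
from h import *
s=env.sense();print(s['t'],s['tool_pos'],s['tcp_rot'],s['force'])
c=camera('wrist');save(c,'w9.png');T=campose(c,s)
P=cloud(c,T);yaw=np.radians(10.3);Rb=np.array([[np.cos(yaw),-np.sin(yaw)],[np.sin(yaw),np.cos(yaw)]])
B=(P[...,:2]-[.6109,-.0028])@Rb
print('tool bench',(s['tool_pos'][:2]-[.6109,-.0028])@Rb)
g=(P[...,2]>.05)&(P[...,2]<.075)&(B[...,0]<-.1)&(B[...,0]>-.2)&(abs(B[...,1]+.157)<.03)
print(g.sum(),np.percentile(B[g],[2,50,98],axis=0).round(4),np.percentile(P[g][:,2],[50,97]))
E
```

```text
21.675 [ 0.50116696 -0.18304131  0.13813789] [-8.99961008e+01  4.31279003e-03  1.03980178e+01] [ 1.31701087 -0.21649987 -0.43111928]
tool bench [-0.14019224 -0.15771622]
2427 [[-0.1714 -0.167 ]
 [-0.1392 -0.1583]
 [-0.1021 -0.1499]] [0.06954949 0.07158534]
```

Call:
play_rows(
  motion=[
    {"dp": [0, 0, -0.04], "delta_rot": [0, 0, 0], "fingers": 0},
    {"dp": [0, 0, -0.08], "delta_rot": [0, 0, 0], "fingers": 0},
    {"dp": [0, 0, -0.096], "delta_rot": [0, 0, 0], "fingers": 0.3},
    {"dp": [0, 0, -0.096], "delta_rot": [0, 0, 0], "fingers": 0.7},
    {"dp": [0, 0, -0.096], "delta_rot": [0, 0, 0], "fingers": 1},
    {"dp": [0, 0, -0.096], "delta_rot": [0, 0, 0], "fingers": 1},
    {"dp": [0, 0, -0.096], "delta_rot": [0, 0, 0], "fingers": 1},
  ],
)

```text
t: 22.6
tool_pos: [0.502, -0.1834, 0.0447]
tcp_rot: [-90.1, -0.1, 10.4]
force: [2.8, -0.3, 3.8]
gripper_width: 0.0163
```

```bash
python3 - <<'E'
from h import *
s=env.sense();print(s['t'],s['tool_pos'],s['tcp_rot'],s['force'],s['gripper_width'])
u=np.array([-.1788,.9839]);q0=1.05
for q in np.linspace(1.05,0,13):
    dy=-.16*(np.cos(.9-q)-np.cos(.9-q0));dz=.16*(np.sin(.9-q)-np.sin(.9-q0)); print(round(q,2),(u*dy).round(4),round(dz,4))
E
```

```text
22.6 [ 0.50200611 -0.18341132  0.04472749] [-90.05994269  -0.10145714  10.38911076] [ 2.83411445 -0.32273631  3.77361809] 0.016292133193432593
1.05 [ 0. -0.] 0.0
0.96 [ 0.0003 -0.0015] 0.0139
0.88 [ 0.0003 -0.0017] 0.0279
0.79 [ 0.0001 -0.0008] 0.0419
0.7 [-0.0002  0.0014] 0.0557
0.61 [-0.0009  0.0047] 0.0693
0.52 [-0.0017  0.0092] 0.0825
0.44 [-0.0027  0.0148] 0.0953
0.35 [-0.0039  0.0214] 0.1075
0.26 [-0.0053  0.0292] 0.1191
0.17 [-0.0069  0.0378] 0.13
0.09 [-0.0086  0.0474] 0.1401
0.0 [-0.0105  0.0578] 0.1492
```

Call:
play_rows(
  motion=[
    {"dp": [0.0003, -0.0015, 0.0139], "delta_rot": [0, 0, 0], "fingers": 1},
    {"dp": [0.0003, -0.0017, 0.0279], "delta_rot": [0, 0, 0], "fingers": 1},
    {"dp": [0.0001, -0.0008, 0.0419], "delta_rot": [0, 0, 0], "fingers": 1},
    {"dp": [-0.0002, 0.0014, 0.0557], "delta_rot": [0, 0, 0], "fingers": 1},
    {"dp": [-0.0009, 0.0047, 0.0693], "delta_rot": [0, 0, 0], "fingers": 1},
    {"dp": [-0.0017, 0.0092, 0.0825], "delta_rot": [0, 0, 0], "fingers": 1},
    {"dp": [-0.0027, 0.0148, 0.0953], "delta_rot": [0, 0, 0], "fingers": 1},
    {"dp": [-0.0039, 0.0214, 0.1075], "delta_rot": [0, 0, 0], "fingers": 1},
  ],
)

```text
t: 23.6
tool_pos: [0.4986, -0.1645, 0.1532]
tcp_rot: [-90.4, -0.2, 10.4]
force: [5.4, -21.4, 4.0]
gripper_width: 0.0158
```

Call:
play_rows(
  motion=[
    {"dp": [-0.0014, 0.0078, 0.0116], "delta_rot": [0, 0, 0], "fingers": 1},
    {"dp": [-0.003, 0.0164, 0.0225], "delta_rot": [0, 0, 0], "fingers": 1},
    {"dp": [-0.0047, 0.026, 0.0326], "delta_rot": [0, 0, 0], "fingers": 1},
    {"dp": [-0.0066, 0.0364, 0.0417], "delta_rot": [0, 0, 0], "fingers": 1},
    {"dp": [-0.0068, 0.0375, 0.043], "delta_rot": [0, 0, 0], "fingers": 1},
    {"dp": [-0.0068, 0.0375, 0.043], "delta_rot": [0, 0, 0], "fingers": 1},
  ],
)

```text
t: 24.35
tool_pos: [0.4923, -0.129, 0.199]
tcp_rot: [-90.7, -0.4, 10.3]
force: [-7.0, -30.5, 31.7]
gripper_width: 0.0154
```

Call:
play_rows(
  motion=[
    {"dp": [0.0006, -0.003, 0], "delta_rot": [0, 0, 0], "fingers": 1},
    {"dp": [0.0006, -0.003, 0], "delta_rot": [0, 0, 0], "fingers": 0},
    {"dp": [0.0006, -0.003, 0], "delta_rot": [0, 0, 0], "fingers": 0},
    {"dp": [0.0006, -0.003, 0], "delta_rot": [0, 0, 0], "fingers": 0},
    {"dp": [0.0006, -0.003, 0.03], "delta_rot": [0, 0, 0], "fingers": 0},
    {"dp": [0.0006, -0.003, 0.07], "delta_rot": [0, 0, 0], "fingers": 0},
    {"dp": [0.0006, -0.003, 0.08], "delta_rot": [0, 0, 0], "fingers": 0},
  ],
)

```text
t: 25.22
tool_pos: [0.4918, -0.1273, 0.2763]
tcp_rot: [-90.1, -0.2, 10.4]
force: [-0.5, -0.0, -0.5]
gripper_width: 0.0854
```

```bash
python3 - <<'E'
from h import *
s=env.sense();print(s['t'],s['tool_pos'],s['tcp_rot'],s['force'])
c=camera('wrist');save(c,'w10.png');T=campose(c,s)
P=cloud(c,T);yaw=np.radians(10.3);Rb=np.array([[np.cos(yaw),-np.sin(yaw)],[np.sin(yaw),np.cos(yaw)]])
B=(P[...,:2]-[.6109,-.0028])@Rb
g=(P[...,2]>.19)&(P[...,2]<.24)&(B[...,0]<-.1)&(B[...,0]>-.2)&(abs(B[...,1]+.1)<.04)
print(g.sum(),np.percentile(B[g],[2,50,98],axis=0).round(4),np.percentile(P[g][:,2],[50,97]))
c=camera('scene');cv2.imwrite('pics/s10c.png',cv2.resize(c['img'][130:300,140:400],None,fx=3,fy=3,interpolation=2)[...,::-1])
E
```

```text
25.225 [ 0.49179993 -0.12726779  0.27633786] [-90.08366395  -0.15757737  10.41372681] [-0.50627288 -0.0453807  -0.50277434]
2558 [[-0.1714 -0.1134]
 [-0.1394 -0.1046]
 [-0.1021 -0.0963]] [0.21384857 0.21586186]
```

View pics/s10c.png

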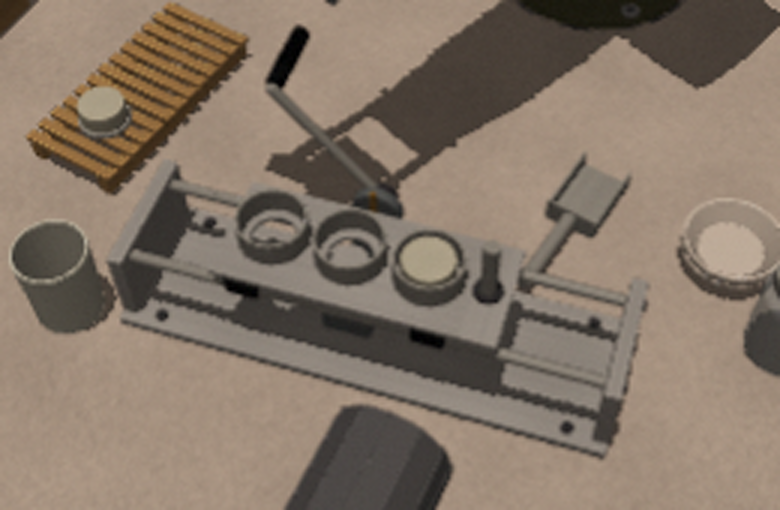

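Call:
play_rows(
  motion=[
    {"dp": [0.0045, -0.024, 0], "delta_rot": [0, 0, 0], "fingers": 1},
    {"dp": [0.0088, -0.0482, 0], "delta_rot": [0, 0, 0], "fingers": 1},
    {"dp": [0.0088, -0.0482, -0.01], "delta_rot": [0, 0, 0], "fingers": 1},
    {"dp": [0.0088, -0.0482, -0.045], "delta_rot": [0, 0, 0], "fingers": 1},
    {"dp": [0.0088, -0.0482, -0.079], "delta_rot": [0, 0, 0], "fingers": 1},
    {"dp": [0.007, -0.038, -0.079], "delta_rot": [0, 0, 0], "fingers": 1},
    {"dp": [0.006, -0.031, -0.079], "delta_rot": [0, 0, 0], "fingers": 1},
    {"dp": [0.0052, -0.0275, -0.079], "delta_rot": [0, 0, 0], "fingers": 1},
  ],
)

```text
t: 26.32
tool_pos: [0.4969, -0.1541, 0.1965]
tcp_rot: [-90.1, -0.1, 10.4]
force: [-0.2, -1.0, 0.9]
gripper_width: 0.0001
```

Call:
play_rows(
  motion=[
    {"dp": [-0.0004, 0.002, 0], "delta_rot": [0, 0, 0], "fingers": 1},
    {"dp": [-0.0007, 0.004, 0], "delta_rot": [0, 0, 0], "fingers": 1},
  ],
)

```text
t: 26.58
tool_pos: [0.4963, -0.1518, 0.1963]
tcp_rot: [-90.2, -0.1, 10.4]
force: [-0.3, -12.0, 7.2]
gripper_width: -0.0001
```

Call:
play_rows(
  motion=[
    {"dp": [-0.0004, 0.002, 0.001], "delta_rot": [0, 0, 0], "fingers": 1},
    {"dp": [-0.0004, 0.002, 0.001], "delta_rot": [0, 0, 0], "fingers": 1},
  ],
)

```text
t: 26.82
tool_pos: [0.496, -0.1503, 0.1978]
tcp_rot: [-90.2, -0.1, 10.4]
force: [-0.1, -9.7, 7.7]
gripper_width: -0.0002
```

```bash
cat > lv.py <<'E'
from h import *
def lever(lo=.19,hi=.24,y0=-.1):
    s=env.sense();print(s['t'],s['tool_pos'],s['force'])
    c=camera('wrist');T=campose(c,s)
    P=cloud(c,T);yaw=np.radians(10.3);Rb=np.array([[np.cos(yaw),-np.sin(yaw)],[np.sin(yaw),np.cos(yaw)]])
    B=(P[...,:2]-[.6109,-.0028])@Rb
    g=(P[...,2]>lo)&(P[...,2]<hi)&(B[...,0]<-.1)&(B[...,0]>-.2)&(abs(B[...,1]-y0)<.04)
    print(g.sum(),np.percentile(B[g],[2,50,98],axis=0).round(4).tolist(),np.percentile(P[g][:,2],[50,97]))
    print('tool bench',(s['tool_pos'][:2]-[.6109,-.0028])@Rb)
    return c
if __name__=='__main__': save(lever(),'lv.png')
E
python3 lv.py
```

```text
26.825 [ 0.49604773 -0.15026     0.19779647] [-0.12262362 -9.6935923   7.65813417]
5824 [[-0.1714, -0.1364], [-0.1504, -0.1096], [-0.133, -0.0961]] [0.21629807 0.2364941 ]
tool bench [-0.1393676  -0.12454785]
```

View pics/lv.png

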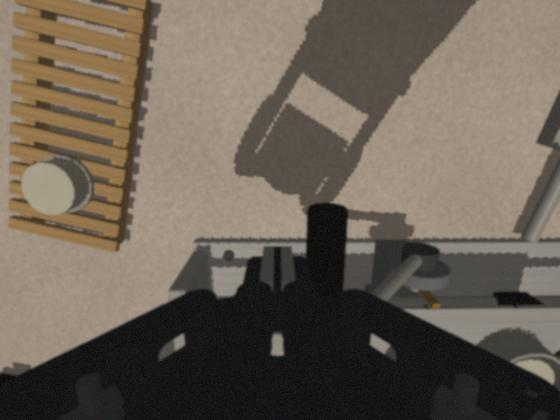

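Call:
play_rows(
  motion=[
    {"dp": [-0.0004, 0.002, 0.001], "delta_rot": [0, 0, 0], "fingers": 1},
    {"dp": [-0.0007, 0.004, 0.002], "delta_rot": [0, 0, 0], "fingers": 1},
    {"dp": [-0.0007, 0.004, 0.002], "delta_rot": [0, 0, 0], "fingers": 1},
  ],
)

```text
t: 27.25
tool_pos: [0.4955, -0.1469, 0.2005]
tcp_rot: [-90.3, -0.2, 10.3]
force: [-1.4, -13.9, 13.5]
gripper_width: -0.0003
```

Call:
play_rows(
  motion=[
    {"dp": [-0.0004, 0.002, 0.001], "delta_rot": [0, 0, 0], "fingers": 1},
    {"dp": [-0.0004, 0.002, 0.001], "delta_rot": [0, 0, 0], "fingers": 1},
  ],
)

```text
t: 27.5
tool_pos: [0.4953, -0.1463, 0.2008]
tcp_rot: [-90.5, -0.2, 10.3]
force: [5.1, -27.3, 2.2]
gripper_width: -0.0001
```

Call:
play_rows(
  motion=[
    {"dp": [0.002, -0.012, 0], "delta_rot": [0, 0, 0], "fingers": 1},
    {"dp": [0.004, -0.022, 0], "delta_rot": [0, 0, 0], "fingers": 1},
    {"dp": [0.004, -0.022, 0.04], "delta_rot": [0, 0, 0], "fingers": 0},
    {"dp": [0.004, -0.022, 0.08], "delta_rot": [0, 0, 0], "fingers": 0},
  ],
)

```text
t: 28.0
tool_pos: [0.4982, -0.165, 0.28]
tcp_rot: [-90.0, 0.0, 10.4]
force: [-0.8, -0.5, 0.7]
gripper_width: 0.0358
```

```bash
python3 lv.py
```

```text
28.0 [ 0.49815153 -0.16501265  0.27999124] [-0.83318899 -0.4769451   0.74898528]
1927 [[-0.1715, -0.1085], [-0.1473, -0.1012], [-0.1178, -0.0927]] [0.21833735 0.22027393]
tool bench [-0.13993552 -0.13943892]
```

Call:
play_rows(
  motion=[
    {"dp": [0.012, 0.04, 0], "delta_rot": [0, 0, 0], "fingers": 0},
    {"dp": [0.024, 0.08, 0], "delta_rot": [0, 0, 0], "fingers": 0},
    {"dp": [0.036, 0.12, 0], "delta_rot": [0, 0, 0], "fingers": 0},
    {"dp": [0.05, 0.165, 0], "delta_rot": [0, 0, 0], "fingers": 0},
    {"dp": [0.064, 0.21, 0], "delta_rot": [0, 0, 0], "fingers": 0},
    {"dp": [0.078, 0.255, 0], "delta_rot": [0, 0, 0], "fingers": 0},
    {"dp": [0.089, 0.2926, -0.02], "delta_rot": [0, 0, 0], "fingers": 0},
    {"dp": [0.089, 0.2926, -0.06], "delta_rot": [0, 0, 0], "fingers": 0},
  ],
)

```text
t: 29.05
tool_pos: [0.588, 0.1302, 0.219]
tcp_rot: [-90.0, -0.1, 10.6]
force: [0.8, 0.2, -1.4]
gripper_width: 0.0853
```

Call:
play_rows(
  motion=[
    {"dp": [0, 0, -0.03], "delta_rot": [0, 0, 0], "fingers": 0},
    {"dp": [0, 0, -0.063], "delta_rot": [0, 0, 0], "fingers": 0},
    {"dp": [0, 0, -0.063], "delta_rot": [0, 0, 0], "fingers": 0.5},
    {"dp": [0, 0, -0.063], "delta_rot": [0, 0, 0], "fingers": 1},
    {"dp": [0, 0, -0.063], "delta_rot": [0, 0, 0], "fingers": 1},
    {"dp": [0, 0, -0.063], "delta_rot": [0, 0, 0], "fingers": 1},
    {"dp": [0, 0, -0.063], "delta_rot": [0, 0, 0], "fingers": 1},
  ],
)

```text
t: 29.92
tool_pos: [0.5877, 0.1278, 0.1574]
tcp_rot: [-90.0, -0.1, 10.4]
force: [-1.4, -0.3, 6.5]
gripper_width: 0.0137
```

Call:
play_rows(
  motion=[
    {"dp": [0.0027, -0.015, 0], "delta_rot": [0, 0, 0], "fingers": 1},
    {"dp": [0.0054, -0.03, 0], "delta_rot": [0, 0, 0], "fingers": 1},
    {"dp": [0.0082, -0.045, 0], "delta_rot": [0, 0, 0], "fingers": 1},
    {"dp": [0.011, -0.06, 0], "delta_rot": [0, 0, 0], "fingers": 1},
    {"dp": [0.0135, -0.0745, 0], "delta_rot": [0, 0, 0], "fingers": 1},
    {"dp": [0.0135, -0.0745, 0], "delta_rot": [0, 0, 0], "fingers": 1},
    {"dp": [0.0135, -0.0745, 0], "delta_rot": [0, 0, 0], "fingers": 1},
  ],
)

```text
t: 30.8
tool_pos: [0.6013, 0.0528, 0.1574]
tcp_rot: [-90.1, -0.1, 10.4]
force: [-0.2, -3.6, 5.3]
gripper_width: 0.0139
```

```bash
python3 - <<'E'
from h import *
for i in range(3):
    s=env.sense();print(s['t'],s['tool_pos'],s['force'],np.linalg.norm(np.array(s['tool_pos'])[:2]-[.5649,.2501])); camera('wrist')
E
```

```text
30.8 [0.60133377 0.05277174 0.15744715] [-0.18357392 -3.57371725  5.3163037 ] 0.20066355448788842
30.85 [0.60131903 0.0528257  0.15741701] [-0.08853571 -3.00631946  5.56947696] 0.20060780920804397
30.9 [0.60134337 0.05289297 0.15745365] [ 0.04117935 -2.67369372  5.59404815] 0.20054608162945062
```

Call:
play_rows(
  motion=[
    {"dp": [0, 0, 0], "delta_rot": [0, 0, 0], "fingers": 0},
    {"dp": [0, 0, 0], "delta_rot": [0, 0, 0], "fingers": 0},
    {"dp": [0, 0, 0.03], "delta_rot": [0, 0, 0], "fingers": 0},
    {"dp": [0, 0, 0.08], "delta_rot": [0, 0, 0], "fingers": 0},
    {"dp": [-0.03, -0.045, 0.12], "delta_rot": [0, 0, 0], "fingers": 0},
    {"dp": [-0.06, -0.09, 0.12], "delta_rot": [0, 0, 0], "fingers": 0},
    {"dp": [-0.085, -0.135, 0.12], "delta_rot": [0, 0, 0], "fingers": 0},
    {"dp": [-0.1115, -0.178, 0.12], "delta_rot": [0, 0, 0], "fingers": 0},
  ],
)

```text
t: 31.95
tool_pos: [0.4882, -0.1259, 0.2763]
tcp_rot: [-90.0, -0.0, 10.4]
force: [0.0, 0.3, -0.1]
gripper_width: 0.0852
```

Call:
play_rows(
  motion=[
    {"dp": [0, 0, -0.03], "delta_rot": [0, 0, 0], "fingers": 0},
    {"dp": [0, 0, -0.06], "delta_rot": [0, 0, 0], "fingers": 0},
    {"dp": [0, 0, -0.084], "delta_rot": [0, 0, 0], "fingers": 0},
    {"dp": [0, 0, -0.084], "delta_rot": [0, 0, 0], "fingers": 0.6},
    {"dp": [0, 0, -0.084], "delta_rot": [0, 0, 0], "fingers": 1},
    {"dp": [0, 0, -0.084], "delta_rot": [0, 0, 0], "fingers": 1},
    {"dp": [0, 0, -0.084], "delta_rot": [0, 0, 0], "fingers": 1},
  ],
)

```text
t: 32.83
tool_pos: [0.4898, -0.1259, 0.1933]
tcp_rot: [-90.2, -0.1, 10.4]
force: [-1.6, -0.2, -0.7]
gripper_width: 0.0162
```

Call:
play_rows(
  motion=[
    {"dp": [0.001, -0.006, -0.005], "delta_rot": [0, 0, 0], "fingers": 1},
    {"dp": [0.0021, -0.0118, -0.0106], "delta_rot": [0, 0, 0], "fingers": 1},
    {"dp": [0.0032, -0.0173, -0.0164], "delta_rot": [0, 0, 0], "fingers": 1},
    {"dp": [0.0041, -0.0225, -0.0223], "delta_rot": [0, 0, 0], "fingers": 1},
    {"dp": [0.005, -0.0275, -0.0285], "delta_rot": [0, 0, 0], "fingers": 1},
    {"dp": [0.0058, -0.0321, -0.035], "delta_rot": [0, 0, 0], "fingers": 1},
    {"dp": [0.0066, -0.0363, -0.0417], "delta_rot": [0, 0, 0], "fingers": 1},
    {"dp": [0.0073, -0.0403, -0.0486], "delta_rot": [0, 0, 0], "fingers": 1},
  ],
)

```text
t: 33.83
tool_pos: [0.4969, -0.1649, 0.1439]
tcp_rot: [-90.0, -0.1, 10.4]
force: [0.7, 4.4, 4.9]
gripper_width: 0.0162
```

Call:
play_rows(
  motion=[
    {"dp": [0.0013, -0.0068, -0.0144], "delta_rot": [0, 0, 0], "fingers": 1},
    {"dp": [0.0022, -0.0122, -0.0294], "delta_rot": [0, 0, 0], "fingers": 1},
    {"dp": [0.003, -0.0161, -0.0449], "delta_rot": [0, 0, 0], "fingers": 1},
    {"dp": [0.0034, -0.0185, -0.0608], "delta_rot": [0, 0, 0], "fingers": 1},
    {"dp": [0.0035, -0.0193, -0.0767], "delta_rot": [0, 0, 0], "fingers": 1},
    {"dp": [0.0034, -0.0185, -0.0927], "delta_rot": [0, 0, 0], "fingers": 1},
    {"dp": [0.003, -0.0161, -0.1085], "delta_rot": [0, 0, 0], "fingers": 1},
    {"dp": [0.003, -0.0161, -0.111], "delta_rot": [0, 0, 0], "fingers": 1},
  ],
)

```text
t: 34.83
tool_pos: [0.5003, -0.1832, 0.0325]
tcp_rot: [-90.2, -0.1, 10.4]
force: [0.9, -13.5, 2.8]
gripper_width: 0.0157
```

Call:
play_rows(
  motion=[
    {"dp": [0, 0, -0.002], "delta_rot": [0, 0, 0], "fingers": 1},
    {"dp": [0, 0, -0.002], "delta_rot": [0, 0, 0], "fingers": 1},
  ],
)

```text
t: 35.08
tool_pos: [0.5002, -0.1829, 0.0309]
tcp_rot: [-90.2, -0.1, 10.4]
force: [3.6, -13.6, -1.6]
gripper_width: 0.0162
```

Call:
play_rows(
  motion=[
    {"dp": [0, 0, -0.001], "delta_rot": [0, 0, 0], "fingers": 0},
    {"dp": [0, 0, -0.001], "delta_rot": [0, 0, 0], "fingers": 0},
    {"dp": [0, 0, 0], "delta_rot": [0, 0, 0], "fingers": 0},
    {"dp": [0, 0, 0.05], "delta_rot": [0, 0, 0], "fingers": 0},
    {"dp": [0, 0, 0.1], "delta_rot": [0, 0, 0], "fingers": 0},
    {"dp": [0, 0, 0.1], "delta_rot": [0, 0, 0], "fingers": 0},
  ],
)

```text
t: 35.83
tool_pos: [0.5011, -0.1817, 0.1343]
tcp_rot: [-90.2, -0.3, 10.4]
force: [-0.1, -0.5, -0.3]
gripper_width: 0.085
```

```bash
python3 -c "
from lv import *
save(lever(.03,.09,-.157),'lv2.png')"
```

```text
35.825 [ 0.50112879 -0.18166625  0.13432246] [-0.11580565 -0.45850813 -0.26605213]
2417 [[-0.1713, -0.1663], [-0.1392, -0.1579], [-0.1022, -0.1492]] [0.06514042 0.06716263]
tool bench [-0.13998394 -0.15635649]
```

Call:
play_rows(
  motion=[
    {"dp": [0, -0.001, -0.02], "delta_rot": [0, 0, 0], "fingers": 1},
    {"dp": [0, -0.001, -0.02], "delta_rot": [0, 0, 0], "fingers": 1},
    {"dp": [0, -0.001, -0.03], "delta_rot": [0, 0, 0], "fingers": 1},
    {"dp": [0, -0.001, -0.055], "delta_rot": [0, 0, 0], "fingers": 1},
    {"dp": [0, -0.001, -0.065], "delta_rot": [0, 0, 0], "fingers": 1},
    {"dp": [0, -0.001, -0.07], "delta_rot": [0, 0, 0], "fingers": 1},
  ],
)

```text
t: 36.62
tool_pos: [0.4996, -0.182, 0.0614]
tcp_rot: [-90.0, 0.0, 10.4]
force: [-21.8, 9.1, 49.4]
gripper_width: -0.0
```

Call:
play_rows(
  motion=[
    {"dp": [0, 0, -0.002], "delta_rot": [0, 0, 0], "fingers": 1},
    {"dp": [0, 0, -0.003], "delta_rot": [0, 0, 0], "fingers": 1},
  ],
)

```text
t: 36.88
tool_pos: [0.4997, -0.1821, 0.0613]
tcp_rot: [-90.0, -0.0, 10.4]
force: [-27.2, 13.4, 55.4]
gripper_width: 0.0001
```

Call:
play_rows(
  motion=[
    {"dp": [0, 0, 0.03], "delta_rot": [0, 0, 0], "fingers": 1},
    {"dp": [0, 0, 0.09], "delta_rot": [0, 0, 0], "fingers": 0},
    {"dp": [0, 0, 0.15], "delta_rot": [0, 0, 0], "fingers": 0},
    {"dp": [0, 0, 0.2], "delta_rot": [0, 0, 0], "fingers": 0},
    {"dp": [0, 0, 0.22], "delta_rot": [0, 0, -10], "fingers": 0},
    {"dp": [0, 0, 0.22], "delta_rot": [0, 0, -20], "fingers": 0},
  ],
)

```text
t: 37.62
tool_pos: [0.5001, -0.1823, 0.2801]
tcp_rot: [-90.1, -0.2, -9.9]
force: [0.2, -0.3, -0.5]
gripper_width: 0.0855
```

Call:
play_rows(
  motion=[
    {"dp": [0.01, 0.02, 0], "delta_rot": [0, 0, -10], "fingers": 0},
    {"dp": [0.02, 0.05, 0], "delta_rot": [0, 0, -20], "fingers": 0},
    {"dp": [0.04, 0.08, 0], "delta_rot": [0, 0, -30], "fingers": 0},
    {"dp": [0.06, 0.11, 0], "delta_rot": [0, 0, -40], "fingers": 0},
    {"dp": [0.08, 0.14, 0], "delta_rot": [0, 0, -50], "fingers": 0},
    {"dp": [0.1, 0.17, 0], "delta_rot": [0, 0, -60], "fingers": 0},
    {"dp": [0.11, 0.179, 0], "delta_rot": [0, 0, -70], "fingers": 0},
    {"dp": [0.11, 0.179, 0], "delta_rot": [0, 0, -70.2], "fingers": 0},
  ],
)

```text
t: 38.62
tool_pos: [0.6098, -0.0025, 0.2776]
tcp_rot: [-90.0, -0.0, -79.7]
force: [0.8, -1.4, -0.1]
gripper_width: 0.0857
```

```bash
python3 - <<'E'
from h import *
s=env.sense();print(s['t'],s['tool_pos'],s['tcp_rot'],s['qpos'].round(1),s['force'])
c=camera('wrist');save(c,'w11.png');T=campose(c,s);P=cloud(c,T)
m=(abs(P[...,2]-.169)<.006)&(np.hypot(P[...,0]-.611,P[...,1]+.003)<.045)
cn=max(cv2.findContours(m.astype(np.uint8),0,1)[0],key=len)
print(m.sum(),np.median(P[m],0),cv2.minEnclosingCircle(at_z(c,cn.reshape(-1,2),.169,T)[:,:2].astype(np.float32)*1000))
E
```

```text
38.625 [ 0.60984401 -0.00254093  0.27763288] [-8.99932821e+01 -3.49844993e-03 -7.96932815e+01] [ -3.7  23.3  72.8  -0.   83.9 -14. ] [ 0.78105876 -1.35760358 -0.1263257 ]
2881 [ 0.60969344 -0.00259747  0.16944715] ((609.7588500976562, -3.348964214324951), 25.66803741455078)
```

View pics/w11.png

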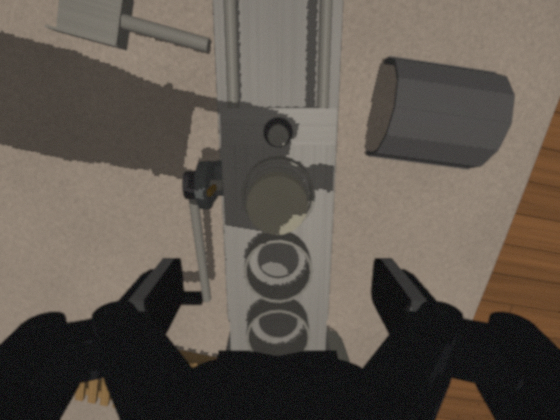

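Call:
play_rows(
  motion=[
    {"dp": [0, -0.001, -0.04], "delta_rot": [0, 0, 0], "fingers": 0},
    {"dp": [0, -0.001, -0.08], "delta_rot": [0, 0, 0], "fingers": 0},
    {"dp": [0, -0.001, -0.11], "delta_rot": [0, 0, 0], "fingers": 0},
    {"dp": [0, -0.001, -0.127], "delta_rot": [0, 0, 0], "fingers": 0},
    {"dp": [0, -0.001, -0.127], "delta_rot": [0, 0, 0], "fingers": 0.3},
    {"dp": [0, -0.001, -0.127], "delta_rot": [0, 0, 0], "fingers": 0.7},
    {"dp": [0, -0.001, -0.127], "delta_rot": [0, 0, 0], "fingers": 1},
    {"dp": [0, -0.001, -0.127], "delta_rot": [0, 0, 0], "fingers": 1},
  ],
)

```text
t: 39.67
tool_pos: [0.6101, -0.0043, 0.1524]
tcp_rot: [-89.9, -0.0, -79.8]
force: [-1.9, -1.5, 7.1]
gripper_width: 0.0489
```

Call:
play_rows(
  motion=[
    {"dp": [0, 0, 0.01], "delta_rot": [0, 0, 0], "fingers": 1},
    {"dp": [0, 0, 0.03], "delta_rot": [0, 0, 0], "fingers": 1},
    {"dp": [0, 0, 0.06], "delta_rot": [0, 0, 0], "fingers": 1},
    {"dp": [-0.005, -0.03, 0.08], "delta_rot": [0, 0, 0], "fingers": 1},
    {"dp": [-0.02, -0.065, 0.1], "delta_rot": [0, 0, 0], "fingers": 1},
    {"dp": [-0.04, -0.1, 0.1], "delta_rot": [0, 0, 0], "fingers": 1},
    {"dp": [-0.06, -0.14, 0.1], "delta_rot": [0, 0, 0], "fingers": 1},
    {"dp": [-0.08, -0.18, 0.1], "delta_rot": [0, 0, 0], "fingers": 1},
  ],
)

```text
t: 40.67
tool_pos: [0.5289, -0.1852, 0.2515]
tcp_rot: [-90.0, -0.0, -79.8]
force: [0.2, 0.0, -1.0]
gripper_width: 0.0487
```

```bash
python3 rk.py d
```

```text
40.675 [ 0.52887078 -0.18522648  0.25148249] [-8.99514908e+01 -2.79838036e-02 -7.97832131e+01] [ 0.23752662  0.0152162  -1.03759228] 0.04873110892033481
wrist (((399.5036926269531, -335.6988525390625), (88.23633575439453, 111.10736846923828), 86.4734115600586), np.float64(0.03142488808404088))
top (((442.3980712890625, -383.62249755859375), (63.59942626953125, 200.69618225097656), 85.12895965576172), np.float64(0.038105898924626014))
scene (((475.9796447753906, -355.83282470703125), (126.2083511352539, 255.50442504882812), 87.09379577636719), np.float64(0.04709110352975515))
```

View pics/dw.png

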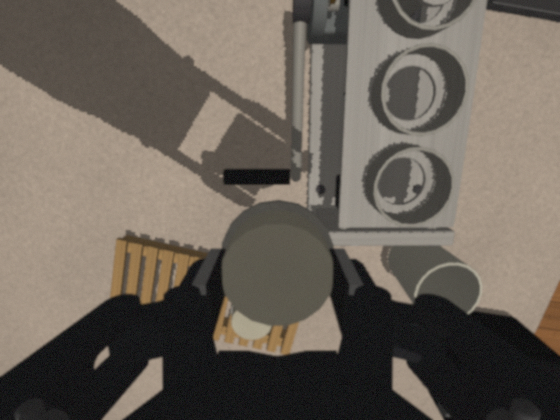

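View pics/ds.png

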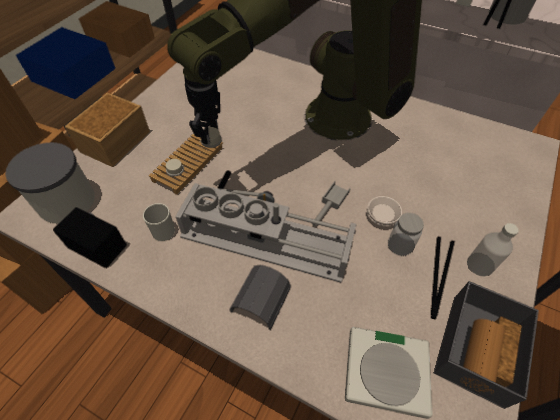

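Call:
play_rows(
  motion=[
    {"dp": [-0.03, -0.04, 0], "delta_rot": [0, 0, 0], "fingers": 1},
    {"dp": [-0.06, -0.08, 0], "delta_rot": [0, 0, 0], "fingers": 1},
    {"dp": [-0.09, -0.12, 0], "delta_rot": [0, 0, 0], "fingers": 1},
    {"dp": [-0.121, -0.169, -0.02], "delta_rot": [0, 0, 0], "fingers": 1},
    {"dp": [-0.121, -0.169, -0.07], "delta_rot": [0, 0, 0], "fingers": 1},
    {"dp": [-0.121, -0.169, -0.12], "delta_rot": [0, 0, 0], "fingers": 1},
    {"dp": [-0.121, -0.169, -0.15], "delta_rot": [0, 0, 0], "fingers": 1},
    {"dp": [-0.121, -0.169, -0.15], "delta_rot": [0, 0, 0], "fingers": 1},
  ],
)

```text
t: 41.82
tool_pos: [0.4086, -0.352, 0.0993]
tcp_rot: [-90.1, 0.2, -79.8]
force: [0.5, -0.1, -0.4]
gripper_width: 0.0485
```

```bash
python3 rk.py e
```

```text
41.825 [ 0.40855126 -0.35200902  0.09925145] [-90.11104908   0.17113336 -79.756903  ] [ 0.51669848 -0.06705038 -0.44749819] 0.04850814982202594
wrist (((467.08270263671875, -358.47271728515625), (115.75579833984375, 249.17991638183594), 86.61998748779297), np.float64(0.03109641906445679))
top (((468.7674255371094, -357.3200988769531), (115.17076873779297, 248.61802673339844), 85.92491912841797), np.float64(0.058518700254243154))
scene (((474.95782470703125, -354.7891540527344), (126.33718872070312, 258.6495666503906), 86.60946655273438), np.float64(0.045189337709110426))
```

View pics/ew.png

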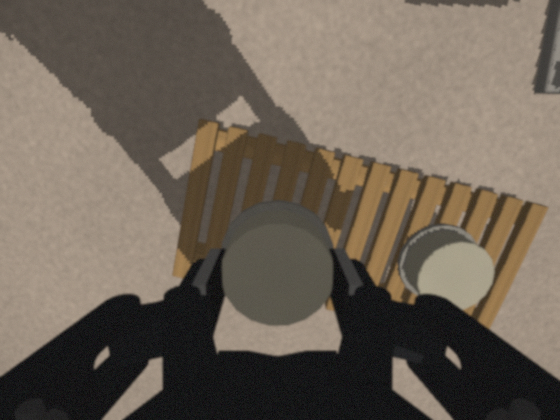

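Call:
play_rows(
  motion=[
    {"dp": [0, -0.001, -0.02], "delta_rot": [0, 0, 0], "fingers": 1},
    {"dp": [0, -0.001, -0.04], "delta_rot": [0, 0, 0], "fingers": 1},
    {"dp": [0, -0.001, -0.052], "delta_rot": [0, 0, 0], "fingers": 1},
    {"dp": [0, -0.001, -0.056], "delta_rot": [0, 0, 0], "fingers": 1},
    {"dp": [0, -0.001, -0.057], "delta_rot": [0, 0, 0], "fingers": 1},
  ],
)

```text
t: 42.6
tool_pos: [0.4089, -0.3544, 0.0442]
tcp_rot: [-90.0, -0.0, -79.8]
force: [0.0, 0.2, -2.3]
gripper_width: 0.0486
```

Call:
play_rows(
  motion=[
    {"dp": [0, 0, -0.002], "delta_rot": [0, 0, 0], "fingers": 1},
    {"dp": [0, 0, -0.003], "delta_rot": [0, 0, 0], "fingers": 1},
    {"dp": [0, 0, -0.003], "delta_rot": [0, 0, 0], "fingers": 1},
  ],
)

```text
t: 42.98
tool_pos: [0.4087, -0.3542, 0.0408]
tcp_rot: [-90.0, -0.0, -79.8]
force: [0.6, 0.5, -1.2]
gripper_width: 0.0483
```

Call:
play_rows(
  motion=[
    {"dp": [0, 0, -0.001], "delta_rot": [0, 0, 0], "fingers": 1},
    {"dp": [0, 0, -0.001], "delta_rot": [0, 0, 0], "fingers": 1},
  ],
)

```text
t: 43.22
tool_pos: [0.4087, -0.3542, 0.0407]
tcp_rot: [-90.0, -0.0, -79.8]
force: [-3.9, 4.8, 12.1]
gripper_width: 0.0488
```

Call:
play_rows(
  motion=[
    {"dp": [0, 0, 0.001], "delta_rot": [0, 0, 0], "fingers": 0.7},
    {"dp": [0, 0, 0.001], "delta_rot": [0, 0, 0], "fingers": 0},
    {"dp": [0, 0, 0.001], "delta_rot": [0, 0, 0], "fingers": 0},
    {"dp": [0, 0, 0.001], "delta_rot": [0, 0, 0], "fingers": 0},
    {"dp": [0, 0, 0.03], "delta_rot": [0, 0, 0], "fingers": 0},
    {"dp": [0, 0, 0.08], "delta_rot": [0, 0, 0], "fingers": 0},
    {"dp": [0, 0, 0.14], "delta_rot": [0, 0, 0], "fingers": 0},
    {"dp": [0, 0, 0.2], "delta_rot": [0, 0, 0], "fingers": 0},
  ],
)

```text
t: 44.22
tool_pos: [0.4084, -0.3539, 0.2415]
tcp_rot: [-90.0, 0.0, -79.8]
force: [-0.4, -1.2, 0.5]
gripper_width: 0.0851
```

```bash
python3 rk.py f
```

```text
44.225 [ 0.40835419 -0.35389407  0.2415221 ] [-9.00027184e+01  3.20314027e-03 -7.98123760e+01] [-0.39667168 -1.23014887  0.49432289] 0.08513676241707045
wrist (((466.9713134765625, -358.9414978027344), (116.07756805419922, 248.8792266845703), 86.5592269897461), np.float64(0.031322896526954275))
top (((468.52508544921875, -357.7593688964844), (117.84215545654297, 248.94290161132812), 85.9762954711914), np.float64(0.05657923175032076))
scene (((474.87530517578125, -354.81890869140625), (126.26802825927734, 258.54315185546875), 86.60946655273438), np.float64(0.054817305297645995))
```

View pics/fw.png

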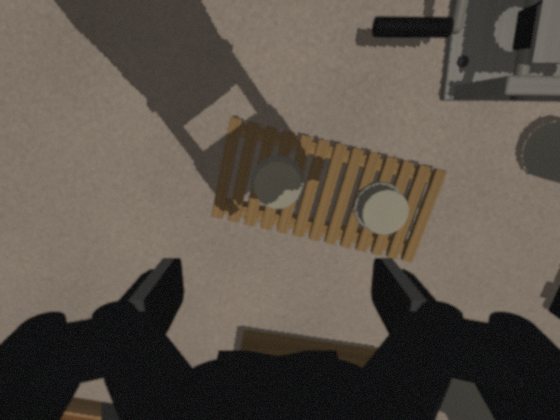

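Call:
play_rows(
  motion=[
    {"dp": [0.01, 0.02, 0], "delta_rot": [0, 0, 10], "fingers": 0},
    {"dp": [0.02, 0.04, 0], "delta_rot": [0, 0, 20], "fingers": 0},
    {"dp": [0.03, 0.06, 0], "delta_rot": [0, 0, 30], "fingers": 0},
    {"dp": [0.045, 0.08, 0], "delta_rot": [0, 0, 40], "fingers": 0},
    {"dp": [0.06, 0.105, 0], "delta_rot": [0, 0, 50], "fingers": 0},
    {"dp": [0.075, 0.13, 0], "delta_rot": [0, 0, 60], "fingers": 0},
    {"dp": [0.085, 0.155, 0], "delta_rot": [0, 0, 70], "fingers": 0},
    {"dp": [0.0926, 0.1715, 0], "delta_rot": [0, 0, 80], "fingers": 0},
  ],
)

```text
t: 45.38
tool_pos: [0.5012, -0.1814, 0.238]
tcp_rot: [-89.9, 0.1, 0.6]
force: [0.2, 0.4, 0.9]
gripper_width: 0.0853
```

Call:
play_rows(
  motion=[
    {"dp": [0, 0, -0.03], "delta_rot": [0, 0, 10.2], "fingers": 0},
    {"dp": [0, 0, -0.06], "delta_rot": [0, 0, 10.2], "fingers": 0},
    {"dp": [0, 0, -0.1], "delta_rot": [0, 0, 10.2], "fingers": 0},
  ],
)

```text
t: 45.75
tool_pos: [0.5009, -0.1824, 0.1377]
tcp_rot: [-90.0, 0.0, 10.4]
force: [0.2, -0.2, -1.4]
gripper_width: 0.0854
```

```bash
python3 -c "
from lv import *
save(lever(.03,.09,-.157),'lv3.png')"
```

```text
45.75 [ 0.50087725 -0.18241313  0.13771428] [ 0.22961519 -0.22959348 -1.39650403]
2280 [[-0.1714, -0.1657], [-0.1388, -0.1569], [-0.1023, -0.1486]] [0.06210226 0.06415716]
tool bench [-0.14036497 -0.15704636]
```

Call:
play_rows(
  motion=[
    {"dp": [0, 0, -0.05], "delta_rot": [0, 0, 0], "fingers": 0},
    {"dp": [0, 0, -0.09], "delta_rot": [0, 0, 0], "fingers": 0},
    {"dp": [0, 0, -0.102], "delta_rot": [0, 0, 0], "fingers": 0.3},
    {"dp": [0, 0, -0.102], "delta_rot": [0, 0, 0], "fingers": 0.7},
    {"dp": [0, 0, -0.102], "delta_rot": [0, 0, 0], "fingers": 1},
    {"dp": [0, 0, -0.102], "delta_rot": [0, 0, 0], "fingers": 1},
    {"dp": [0, 0, -0.102], "delta_rot": [0, 0, 0], "fingers": 1},
  ],
)

```text
t: 46.68
tool_pos: [0.5017, -0.1822, 0.0388]
tcp_rot: [-90.0, -0.1, 10.4]
force: [-0.6, 5.4, 4.3]
gripper_width: 0.0161
```

Call:
play_rows(
  motion=[
    {"dp": [0.0004, -0.0024, 0.0158], "delta_rot": [0, 0, 0], "fingers": 1},
    {"dp": [0.0005, -0.0032, 0.0318], "delta_rot": [0, 0, 0], "fingers": 1},
    {"dp": [0.0004, -0.0024, 0.0477], "delta_rot": [0, 0, 0], "fingers": 1},
    {"dp": [0, 0, 0.0636], "delta_rot": [0, 0, 0], "fingers": 1},
    {"dp": [-0.0008, 0.0039, 0.0791], "delta_rot": [0, 0, 0], "fingers": 1},
    {"dp": [-0.0017, 0.0093, 0.0941], "delta_rot": [0, 0, 0], "fingers": 1},
    {"dp": [-0.003, 0.0161, 0.1085], "delta_rot": [0, 0, 0], "fingers": 1},
    {"dp": [-0.0045, 0.0243, 0.1221], "delta_rot": [0, 0, 0], "fingers": 1},
  ],
)

```text
t: 47.68
tool_pos: [0.4977, -0.1606, 0.1622]
tcp_rot: [-90.4, -0.2, 10.4]
force: [3.6, -18.9, 3.6]
gripper_width: 0.0156
```

Call:
play_rows(
  motion=[
    {"dp": [-0.0017, 0.0096, 0.0127], "delta_rot": [0, 0, 0], "fingers": 1},
    {"dp": [-0.0037, 0.0203, 0.0244], "delta_rot": [0, 0, 0], "fingers": 1},
    {"dp": [-0.0057, 0.0315, 0.0345], "delta_rot": [0, 0, 0], "fingers": 1},
    {"dp": [-0.0057, 0.0315, 0.0345], "delta_rot": [0, 0, 0], "fingers": 1},
    {"dp": [-0.0057, 0.0315, 0.0345], "delta_rot": [0, 0, 0], "fingers": 0},
    {"dp": [-0.0057, 0.0315, 0.0345], "delta_rot": [0, 0, 0], "fingers": 0},
    {"dp": [-0.0057, 0.0315, 0.0345], "delta_rot": [0, 0, 0], "fingers": 0},
    {"dp": [-0.0057, 0.0315, 0.08], "delta_rot": [0, 0, 0], "fingers": 0},
  ],
)

```text
t: 48.68
tool_pos: [0.4898, -0.1263, 0.2375]
tcp_rot: [-89.8, 0.3, 10.4]
force: [0.1, -1.2, 0.8]
gripper_width: 0.0848
```

Call:
play_rows(
  motion=[
    {"dp": [0, 0, 0.04], "delta_rot": [0, 0, 0], "fingers": 0},
    {"dp": [0, 0, 0.04], "delta_rot": [0, 0, 0], "fingers": 0},
  ],
)

```text
t: 48.92
tool_pos: [0.4918, -0.1269, 0.2824]
tcp_rot: [-90.1, -0.2, 10.4]
force: [0.7, 0.6, -0.5]
gripper_width: 0.0854
```

```bash
python3 lv.py
```

```text
48.925 [ 0.49177496 -0.12686384  0.28236394] [ 0.74463362  0.63158034 -0.45416253]
2428 [[-0.1713, -0.1133], [-0.1397, -0.1049], [-0.1021, -0.0963]] [0.21399714 0.21610304]
tool bench [-0.13938824 -0.10076473]
```

Same small remainder; push it home with closed fingers as before.

Call:
play_rows(
  motion=[
    {"dp": [0.0045, -0.024, 0], "delta_rot": [0, 0, 0], "fingers": 1},
    {"dp": [0.0088, -0.0482, 0], "delta_rot": [0, 0, 0], "fingers": 1},
    {"dp": [0.0088, -0.0482, -0.015], "delta_rot": [0, 0, 0], "fingers": 1},
    {"dp": [0.0088, -0.0482, -0.05], "delta_rot": [0, 0, 0], "fingers": 1},
    {"dp": [0.0088, -0.0482, -0.083], "delta_rot": [0, 0, 0], "fingers": 1},
    {"dp": [0.007, -0.038, -0.083], "delta_rot": [0, 0, 0], "fingers": 1},
    {"dp": [0.006, -0.031, -0.083], "delta_rot": [0, 0, 0], "fingers": 1},
    {"dp": [0.0052, -0.0265, -0.083], "delta_rot": [0, 0, 0], "fingers": 1},
  ],
)

```text
t: 49.98
tool_pos: [0.4965, -0.1526, 0.1979]
tcp_rot: [-90.1, -0.1, 10.4]
force: [-0.0, 0.4, 0.0]
gripper_width: -0.0003
```

Call:
play_rows(
  motion=[
    {"dp": [-0.0004, 0.002, 0.0005], "delta_rot": [0, 0, 0], "fingers": 1},
    {"dp": [-0.0007, 0.004, 0.001], "delta_rot": [0, 0, 0], "fingers": 1},
    {"dp": [-0.001, 0.0055, 0.002], "delta_rot": [0, 0, 0], "fingers": 1},
    {"dp": [-0.0012, 0.007, 0.003], "delta_rot": [0, 0, 0], "fingers": 1},
    {"dp": [-0.0012, 0.007, 0.003], "delta_rot": [0, 0, 0], "fingers": 1},
  ],
)

```text
t: 50.6
tool_pos: [0.4956, -0.1476, 0.2014]
tcp_rot: [-90.2, -0.2, 10.4]
force: [0.1, -9.5, 7.0]
gripper_width: -0.0002
```

Call:
play_rows(
  motion=[
    {"dp": [-0.0004, 0.002, 0.001], "delta_rot": [0, 0, 0], "fingers": 1},
    {"dp": [-0.0004, 0.002, 0.001], "delta_rot": [0, 0, 0], "fingers": 1},
  ],
)

```text
t: 50.85
tool_pos: [0.4954, -0.1464, 0.2024]
tcp_rot: [-90.3, -0.2, 10.3]
force: [1.8, -15.7, 4.0]
gripper_width: -0.0003
```

Call:
play_rows(
  motion=[
    {"dp": [-0.0004, 0.002, 0.001], "delta_rot": [0, 0, 0], "fingers": 1},
    {"dp": [-0.0006, 0.003, 0.001], "delta_rot": [0, 0, 0], "fingers": 1},
  ],
)

```text
t: 51.1
tool_pos: [0.4951, -0.1457, 0.2027]
tcp_rot: [-90.6, -0.2, 10.3]
force: [11.3, -39.2, -8.3]
gripper_width: 0.0
```

Call:
play_rows(
  motion=[
    {"dp": [0.002, -0.012, 0], "delta_rot": [0, 0, 0], "fingers": 1},
    {"dp": [0.004, -0.024, 0], "delta_rot": [0, 0, 0], "fingers": 1},
    {"dp": [0.004, -0.024, 0.04], "delta_rot": [0, 0, 0], "fingers": 0},
    {"dp": [0.004, -0.024, 0.08], "delta_rot": [0, 0, 0], "fingers": 0},
  ],
)

```text
t: 51.6
tool_pos: [0.4978, -0.1655, 0.2827]
tcp_rot: [-90.0, 0.0, 10.4]
force: [0.5, -0.3, -0.3]
gripper_width: 0.0354
```

```bash
python3 lv.py
```

```text
51.6 [ 0.4978338  -0.16550302  0.28271384] [ 0.51680337 -0.25942626 -0.33573025]
1904 [[-0.1715, -0.1085], [-0.1469, -0.1011], [-0.1173, -0.0927]] [0.21831128 0.22028667]
tool bench [-0.1403358  -0.13986458]
```

Call:
play_rows(
  motion=[
    {"dp": [0.02, 0.04, 0], "delta_rot": [0, 0, 0], "fingers": 0},
    {"dp": [0.04, 0.085, 0], "delta_rot": [0, 0, 0], "fingers": 0},
    {"dp": [0.06, 0.13, 0], "delta_rot": [0, 0, 0], "fingers": 0},
    {"dp": [0.08, 0.175, 0], "delta_rot": [0, 0, 0], "fingers": 0},
    {"dp": [0.1035, 0.2183, -0.01], "delta_rot": [0, 0, 0], "fingers": 0},
    {"dp": [0.1035, 0.2183, -0.05], "delta_rot": [0, 0, 0], "fingers": 0},
    {"dp": [0.1035, 0.2183, -0.09], "delta_rot": [0, 0, 0], "fingers": 0},
    {"dp": [0.1035, 0.2183, -0.126], "delta_rot": [0, 0, 0], "fingers": 0},
  ],
)

```text
t: 52.65
tool_pos: [0.6013, 0.0531, 0.1541]
tcp_rot: [-90.0, 0.0, 10.4]
force: [0.5, -0.1, -0.4]
gripper_width: 0.0855
```

Call:
play_rows(
  motion=[
    {"dp": [0, 0, 0], "delta_rot": [0, 0, 0], "fingers": 0.5},
    {"dp": [0, 0, 0], "delta_rot": [0, 0, 0], "fingers": 1},
    {"dp": [0, 0, 0], "delta_rot": [0, 0, 0], "fingers": 1},
    {"dp": [0, 0, 0], "delta_rot": [0, 0, 0], "fingers": 1},
    {"dp": [0, 0, 0], "delta_rot": [0, 0, 0], "fingers": 1},
  ],
)

```text
t: 53.28
tool_pos: [0.6019, 0.053, 0.1571]
tcp_rot: [-90.0, -0.1, 10.4]
force: [-1.2, -0.4, 5.2]
gripper_width: 0.0139
```

Call:
play_rows(
  motion=[
    {"dp": [-0.0045, 0.025, 0], "delta_rot": [0, 0, 0], "fingers": 1},
    {"dp": [-0.0091, 0.05, 0], "delta_rot": [0, 0, 0], "fingers": 1},
    {"dp": [-0.0136, 0.075, 0], "delta_rot": [0, 0, 0], "fingers": 1},
    {"dp": [-0.0182, 0.1, 0], "delta_rot": [0, 0, 0], "fingers": 1},
    {"dp": [-0.0227, 0.125, 0], "delta_rot": [0, 0, 0], "fingers": 1},
    {"dp": [-0.0273, 0.15, 0], "delta_rot": [0, 0, 0], "fingers": 1},
    {"dp": [-0.0318, 0.175, 0], "delta_rot": [0, 0, 0], "fingers": 1},
    {"dp": [-0.035, 0.193, 0], "delta_rot": [0, 0, 0], "fingers": 1},
  ],
)

```text
t: 54.28
tool_pos: [0.5666, 0.2466, 0.1571]
tcp_rot: [-90.0, -0.1, 10.4]
force: [-0.9, -3.9, 5.1]
gripper_width: 0.0139
```

Call:
play_rows(
  motion=[
    {"dp": [-0.0004, 0.002, 0], "delta_rot": [0, 0, 0], "fingers": 1},
    {"dp": [-0.0008, 0.0045, 0], "delta_rot": [0, 0, 0], "fingers": 1},
    {"dp": [-0.0012, 0.0065, 0], "delta_rot": [0, 0, 0], "fingers": 1},
    {"dp": [-0.0012, 0.0065, 0], "delta_rot": [0, 0, 0], "fingers": 1},
  ],
)

```text
t: 54.78
tool_pos: [0.5659, 0.2505, 0.157]
tcp_rot: [-90.2, -0.0, 10.3]
force: [-2.9, -16.3, 8.0]
gripper_width: 0.0138
```

Call:
play_rows(
  motion=[
    {"dp": [0, 0, 0], "delta_rot": [0, 0, 0], "fingers": 0},
    {"dp": [0, 0, 0], "delta_rot": [0, 0, 0], "fingers": 0},
    {"dp": [0, 0, 0], "delta_rot": [0, 0, 0], "fingers": 0},
    {"dp": [0, 0, 0.04], "delta_rot": [0, 0, 0], "fingers": 0},
    {"dp": [0, 0, 0.1], "delta_rot": [0, 0, 0], "fingers": 0},
    {"dp": [-0.03, -0.05, 0.15], "delta_rot": [0, 0, 0], "fingers": 0},
    {"dp": [-0.06, -0.1, 0.2], "delta_rot": [0, 0, 0], "fingers": 0},
    {"dp": [-0.087, -0.157, 0.235], "delta_rot": [0, 0, 0], "fingers": 0},
  ],
)

```text
t: 55.78
tool_pos: [0.4917, 0.1232, 0.3721]
tcp_rot: [-90.0, -0.1, 10.4]
force: [1.0, -0.6, 0.5]
gripper_width: 0.0853
```

```bash
python3 rk.py g; python3 - <<'E'
from h import *
s=env.sense();c=camera('wrist');T=campose(c,s);P=cloud(c,T);yaw=np.radians(10.3);Rb=np.array([[np.cos(yaw),-np.sin(yaw)],[np.sin(yaw),np.cos(yaw)]])
B=(P[...,:2]-[.6109,-.0028])@Rb
m=(P[...,2]>.172)&(P[...,2]<.187)&(np.hypot(B[...,0],B[...,1]-.257)<.03); print('post',m.sum(),B[m].mean(0) if m.any() else '')
g=(P[...,2]>.19)&(P[...,2]<.24)&(B[...,0]<-.1)&(B[...,0]>-.2)&(abs(B[...,1]+.1)<.04);print('grip',g.sum(),np.median(B[g],0),np.percentile(P[g][:,2],97))
for n in ['scene','top']:
    c=camera(n);T=campose(c)
    for t in ['jar','dishes','hide','tong','scoop','beaker','rack']:
        r=spot_in(t,c)
        if r: print(n,t,np.round(r[0]['xy']),round(r[0]['score'],2))
    if n=='top':
        P=cloud(c,T);mm=(P[...,2]>.045)&(P[...,2]<.075)&(np.hypot(P[...,0]-.468,P[...,1]+.358)<.15)
        nc,l,st,ce=cv2.connectedComponentsWithStats(mm.astype(np.uint8))
        for k in range(1,nc):
            if st[k,4]>30: print(at_z(c,[ce[k]],.057,T),st[k,4])
E
```

```text
55.775 [0.49166286 0.12315068 0.37214484] [-8.99978111e+01 -7.28079776e-02  1.04489732e+01] [ 0.95213885 -0.60019418  0.52597937] 0.08528182332468953
wrist (((469.5829162597656, -287.8731384277344), (22.821964263916016, 248.79544067382812), 87.86369323730469), np.float64(0.031017179958226355))
top (((468.09503173828125, -347.5284423828125), (117.17337799072266, 249.0548095703125), 85.98026275634766), np.float64(0.05679876367515524))
scene (((473.898681640625, -345.0089111328125), (126.12874603271484, 258.5209655761719), 86.68250274658203), np.float64(0.05507365572033132))
post 99 [-0.00324256  0.25247344]
grip 1727 [-0.13769819 -0.09475067] 0.2204697640588241
scene jar [405. 236.] 0.95
scene dishes [385. 211.] 0.72
scene hide [263. 291.] 0.95
scene tong [434. 278.] 0.7
scene scoop [337. 196.] 0.96
scene beaker [158. 220.] 0.94
scene rack [186. 160.] 0.95
top jar [170. 257.] 0.76
top dishes [195. 286.] 0.86
top hide [260. 152.] 0.8
top tong [133. 240.] 0.98
top scoop [403. 231.] 0.39
top beaker [374. 168.] 0.72
top rack [400. 251.] 0.66
[[ 0.52890591 -0.34945544  0.057     ]] 224
[[ 0.40787141 -0.34194236  0.057     ]] 226
```

View pics/gs.png

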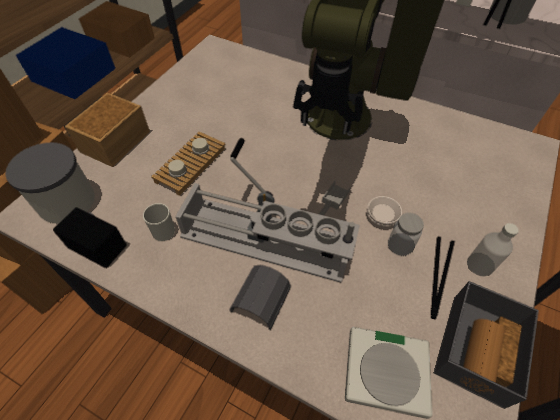

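View pics/gw.png

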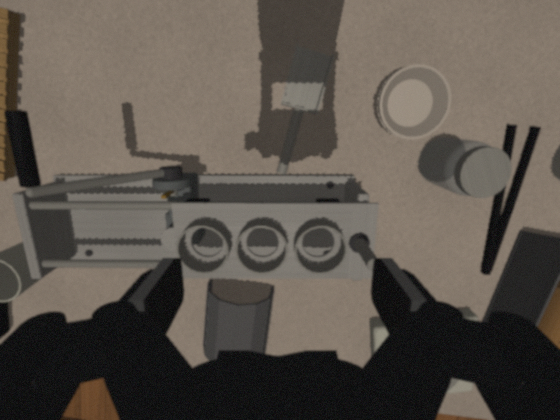

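```bash
python3 - <<'E'
from h import *
for n in ['top','scene']:
    c=camera(n);T=campose(c);P=cloud(c,T)
    pm=(P[...,2]>0.168)&(P[...,2]<0.19)&(np.hypot(P[...,0]-0.56,P[...,1]-0.25)<0.05)
    print(n,pm.sum(),np.nanmean(P[pm],0).round(4))
cv2.imwrite('pics/hc.png',cv2.resize(camera('scene')['img'][120:220,130:280],None,fx=5,fy=5,interpolation=2)[...,::-1])
E
```

```text
top 16 [0.5669 0.2518 0.1813]
scene 41 [0.5678 0.2499 0.1777]
```

View pics/hc.png

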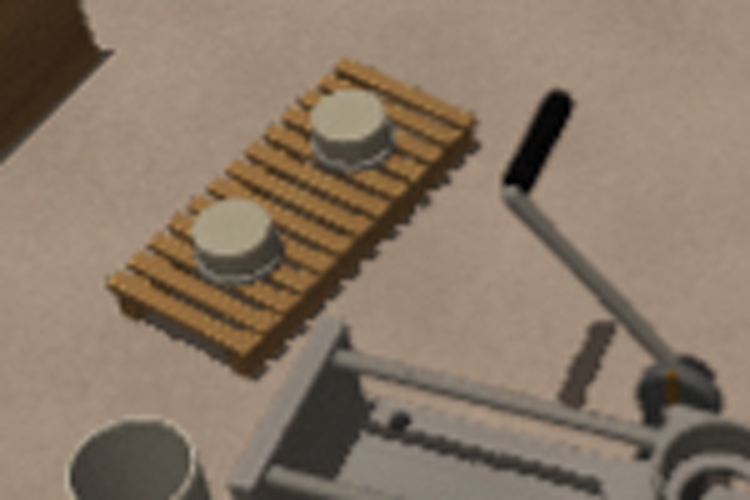

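Everything matches: the post reads the same as at the start (parked), the lever is fully up, and both blocks stand upright on the rack.

```bash
python3 -c "
from rig import env
print(env.finish_job(), env.sense()['t'])"
```

```text
the job is handed in; nothing more can be done
the job is handed in; nothing more can be done
```

The job is handed in at about 56 s of the 210 s allowed. Only rings 2 and 3 held blocks; ring 1 was empty. I knocked out both blocks and stood them on the maple rack. I then raised the lever so the ram was fully down, and parked the carriage against its left-hand stop.

**Last checks**
- **Blocks:** both stand upright on the rack, about 120 mm apart and well inside its edges.
- **Rack:** it shifted by about 10 mm during the run, after the second block was placed. The blocks moved with it and stayed in position.
- **Lever and ram:** the lever is fully up. I pushed it onto its end stop, and the grip height matches the ram-down position.
- **Carriage:** I pushed it onto the left stop until the force rose. The arm position then agreed with the first stop contact to about 1 mm.
- **Other things on the table:** they look undisturbed in the last scene picture.

**What disagreed or went less cleanly**
- **First lever press:** measured afterwards, the lever was slightly short of full (about 1.05 of 1.1 rad). The block had still come clear of its ring. I pressed the second one onto its stop.
- **Lever return:** each time I raised it, it ended about 0.04 rad short, so I pushed it the rest of the way with closed fingers.
- **Final wrist view:** it put the post and the lever grip about 4–5 mm off, in opposite directions. The top and scene cameras put the post within 1–3 mm of its starting place, so I took the wrist reading as calibration error.
- **Scoop in the top camera:** the network gave one low-score position for it that was clearly false. The scene camera shows it about where it was.

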